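# Open the grinder's control box

### The job

Open the blue control box: turn its two red captive thumbscrews counter-clockwise, one after the other, each until it comes fully to its loose stop, with the cover still sitting on the box. Then lift the cover plate straight off by its black handle and set it down gently on the rubber mat, handle up, centred on the mat and lined up with it, and let go. Never pry or tug the cover up before both screws are loose, and leave the glue bottle, sanding block and screwdriver where they are.

Things in the scene. Friction and masses are not known exactly. Their poses are not given: they have to be found in the camera images.
- box: Blue open-topped control box, fixed to the table, 220 (x) x 110 (y) x 60 mm high; origin at the centre of its underside on the table, x along its length, z up. The cover plate sits on its rim: plate's upper face 64 mm above the table. A red thumbscrew stands 80 mm from the centre at either end of the length, the black handle in the middle. Ledges inside, at the ends, catch the screws' dogs.
- cover: Loose aluminium cover plate, 220 (x) x 110 (y) x 4 mm, about 0.5 kg; origin: centre of its underside, x along its length (as the box's). Skirts reach 16 mm below it, inside the box with 2 mm play: lift it straight up over 16 mm to free it. Dogs on the screws reach 15 mm below it and hook under ledges in the box; a screw not loose holds its end down. Set down, it stands on its skirts.
- cover_grip (a point): Centre of the bar of the cover's black bridge handle, with the plate's axes: bar 12 mm thick (plate's x), 56 mm long (plate's y), 12 mm high. This point lies 28 mm above the plate's origin, 24 mm above its upper face; the bar's top 30 mm above that face. A post under each end of the bar, open between. Pinch it from above across the 12 mm.
- screw_near_grip (a point): Centre of the red wing (upright blade) of the thumbscrew at the plate's -x end: 28 mm long (this point's x), 10 mm thick (its y), 21 mm high, from 5 to 26 mm above the plate's upper face; a brass collar 17 mm across, 5 mm high, under it. The screw turns about the vertical through this point, does not rise, stays in the plate.
- screw_far_grip (a point): The same for the like thumbscrew at the plate's +x end.
- screw_near (a joint): Turn of the screw at the -x end, rad: 0 tight stop, grows counter-clockwise seen from above, 2.75 loose stop; starts at 0 to 0.5. The blade lies 0.39 + this value counter-clockwise of the plate's length, so at the loose stop it lies along the length. Stays where left; friction 0.08 N m. Its hidden dog lets go of the box in the last 0.35 rad; 2.4 or more counts as loose.
- screw_far (a joint): The same for the thumbscrew at the +x end.
- mat: Black rubber mat fixed flat on the table, 280 (x) x 170 (y) x 8 mm; origin at the centre of its underside, x along its length. The cover is to lie centred on it, lengths parallel, either way round; standing there on its skirts, its origin is 24 mm and its handle's centre 52 mm above the table.
- glue_bottle: Upright white glue bottle, 35 x 34 x 88 mm high, loose; origin at the centre of its underside. Leave it alone.
- sanding_block: Cork sanding block, 64 x 107 x 28 mm high, loose; origin at the centre of its underside. Leave it alone.
- screwdriver: Screwdriver with green handle lying on the table, 163 mm long, 25 mm high, loose; origin at the centre of its underside. Leave it alone.
There are look-alikes about, which are no part of the job. Leave any orange look-alike of the cover alone.

How it is judged:
By the outcome, as a careful person would: the job done as asked, in the order asked, and still so for the second after the job is handed in, with the robot touching nothing.
It also fails if it takes over 72 s, if anything falls off the work surface, if the arm or the gripper's body presses on something with over 40 N, if the wrist force passes 120 N, or if a joint passes its speed limit or range.

### The arm

A 6-joint arm with a two-finger parallel gripper is mounted at the origin on a cart in front of the work surface, level with it; the furniture and walls round the work are solid. World frame = base frame: x ahead of the robot, y to its left, z up, the work surface at z = 0. Lengths are in mm, angles in rad, forces in N, time in s.
With the tool pointing down it reaches from about 350 to 975 mm from the base axis. Payload 7.1 kg.
Tool frame: the origin (TCP) lies midway between the tips of the shut fingers; the grasp point (between the pads) lies 19 mm behind it (ctrl.hold_point_z is the distance from the TCP to the grasp point, in mm); z points along the fingers, y is the direction in which the jaws open and shut (so a half turn about z gives the same grasp; the last joint's range is limited). The gripper opens to 88 mm and grips with 3 to 60 N. Pads are 20 mm wide; open, the fingers measure 115 mm over their backs; the gripper's body (75 mm by 178 mm) begins 61 mm behind the grasp point.
Start: joints at [-1.291, 0.423, 1.63, -0, 1.089, -0.019], TCP at [184.001, -597.284, 184.675] pointing down, gripper open.
Joint ranges: [-3, 3], [-0.9, 2.11], [0.09, 2.58], [-1.31, 4.45], [0.11, 2.69], [-2.54, 2.54]. Speed limits (rad/s): [2.39, 2.39, 3.01, 3.14, 3.14, 3.14].

### API

Orientations are given as a rotation vector (axis times angle).
In Python, from workcell import ctrl, eyes gives the robot as it stands.
- The arm moves only by the tool move_arm, never from a script. Its argument "deltas" is a list of rows, each a list of 6 numbers: the shift along the tool's x, y, z in mm, then the turn, a rotation vector about the tool's x, y, z in rad. A call has 1 to 5 rows; each row shifts and turns the pose as measured when the row begins, along the tool's axes as they then stand; what a row does not reach is not made up. A row lasts 1/12 s, in which the tool goes at most 41.7 mm and 7.16 degrees, less where a joint would pass 70% of its speed; a pose out of reach is approached as far as the arm can. A call is refused whole if a number of a shift passes 41.7 or a number of a turn 0.125, either way. A call with a gripper value outside its range is refused whole. "hand" is the closure, from -1 (fully open) to 1 (shut), set as the call begins (left out, the last holds). The fingers move at their own pace and stop on an object; the grip force is fixed at half the most. Time passes only in rows, so rows that do not move let the fingers close. It gives the time, the measured TCP pose, the force and the opening at its end, in the units of the state.
- ctrl.get_obs(): the state, without advancing time (a new reading comes with each control period).
- eyes.get_image(name): name is "side" or "top" or "wrist"; returns a dict with "frame" (400x640x3 uint8, red, green, blue), "range_z" (400x640 float32, mm along the optical axis (not along the pixel's ray), 0 where there is no reading), "fx", "fy", "cx", "cy" (pixels), "cam_to_world" (4x4, takes a point from camera to world coordinates). Camera axes: x right, y down, z forward; pixel columns grow to the right and rows downward; lengths in mm; the calibration is good to about 2 mm. A picture is of the moment at which its call begins.
- ctrl.close_job(): hands the job in, once; it reports no verdict.
The state is a dict: "t": time; "qpos": joint angles; "qvel": joint speeds; "joint_torque": joint torques, N m; "ee_pos": TCP position; "orientation": TCP orientation; "ft_force": force on the tool from outside, world axes, zero at the start; "moment": the same for the moment, N m; "width": finger opening in mm.
Only numpy, scipy, OpenCV 4.12 (cv2) and the standard library are available. Lean on these libraries where they do the work, as an engineer would, in place of code of your own. Each camera call takes 0.05 s, during which the arm holds its last target.

## Working session

There is one attempt and no reset: what is moved stays moved. The work goes in short steps, Python scripts to look and compute and a tool call to move; the robot and the scene stay as the last step left them, time stands still between calls to the robot, and variables do not carry over. Pictures are saved under pics/ and viewed, and the job is handed in when it is done.

Besides the shell and the picture viewer there is one more tool, called after "Emit:" in YAML: its name, and indented under it one key for each argument. move_arm: Moves the arm, as the interface text tells. Its arguments: {"type":"object","properties":{"deltas":{"type":"array"},"hand":{"type":"number"}},"required":["deltas"]}

```bash
ls; mkdir -p pics; python3 - <<'E'
from workcell import ctrl, eyes
import cv2, numpy as np
o=ctrl.get_obs(); print(o)
for n in ["side","top","wrist"]:
    im=eyes.get_image(n); cv2.imwrite(f"pics/{n}0.png",im["frame"][:,:,::-1]); print(n,im["fx"],im["cx"],im["cy"],np.round(im["cam_to_world"],3).tolist())
    np.savez(f"{n}0.npz",**im)
E
```

```text
pics
{'t': 0.0, 'qpos': array([-1.29103047e+00,  4.23836748e-01,  1.63069114e+00,  5.30365213e-06,
        1.08862651e+00, -1.89878176e-02]), 'qvel': array([ 0.00138521,  0.00110383,  0.00061527,  0.0002204 , -0.00016398,
       -0.0002109 ]), 'joint_torque': array([-7.81182134e-04, -5.44610167e+01, -2.73664784e+01,  6.44418737e-02,
        2.28663313e-02, -8.43858470e-05]), 'ee_pos': array([ 183.81595583, -596.70159691,  183.90386686]), 'orientation': array([-3.10507662e+00, -4.67303541e-01,  3.11494088e-04]), 'ft_force': array([-1.95511730e-04, -2.40346472e-01, -2.73068310e-01]), 'moment': array([ 0.059905  , -0.06393976, -0.01108082]), 'width': 88.20647933174241}
side 414.116617818026 319.7457394114106 195.51760228710975 [[0.918, -0.254, 0.305, 88.198], [-0.397, -0.579, 0.712, -1007.36], [-0.004, -0.775, -0.632, 1058.396], [0.0, 0.0, 0.0, 1.0]]
top 366.06903943216514 322.9134379484786 195.31797041207966 [[-0.025, -0.998, 0.055, 521.95], [-0.999, 0.027, 0.029, 106.507], [-0.03, -0.054, -0.998, 1229.673], [0.0, 0.0, 0.0, 1.0]]
wrist 341.23703167882775 315.0927445901506 200.91119996717086 [[0.294, -0.92, -0.26, 254.264], [-0.956, -0.283, -0.078, -576.442], [-0.002, 0.271, -0.963, 382.917], [0.0, 0.0, 0.0, 1.0]]
```

View pics/top0.png

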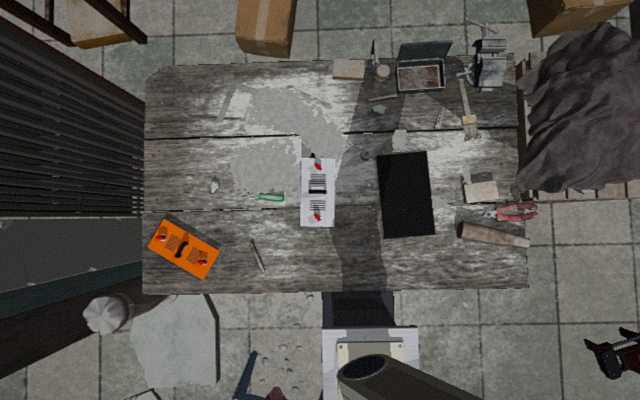

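View pics/side0.png

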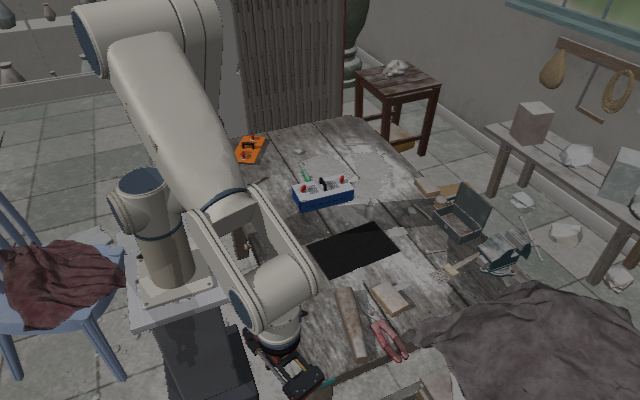

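View pics/wrist0.png

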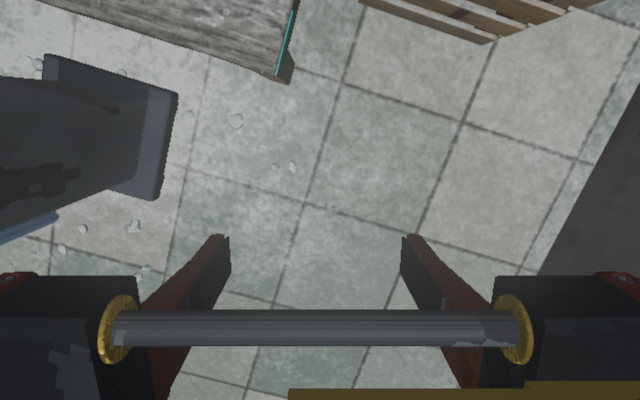

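Top view: the wanted cover is the pale plate at (317,192) on a blue box (the side view at (323,192) shows the blue walls). The look-alike is the orange plate at (183,247), which I leave alone. The mat is black at (405,195). Next is a close crop and measurement.

```bash
cat > h.py <<'E'
import numpy as np, cv2
from scipy.spatial.transform import Rotation as R
def ray(im,u,v,z):
    T=im["cam_to_world"]; d=T[:3,:3]@np.array([(u-im["cx"])/im["fx"],(v-im["cy"])/im["fy"],1.]); o=T[:3,3]
    return o+d*(z-o[2])/d[2]
def dep(im,u,v):
    d=im["range_z"][int(v),int(u)]; T=im["cam_to_world"]
    return T[:3,:3]@np.array([(u-im["cx"])/im["fx"]*d,(v-im["cy"])/im["fy"]*d,d])+T[:3,3]
def rect(mask):
    c=max(cv2.findContours(mask.astype(np.uint8),cv2.RETR_EXTERNAL,cv2.CHAIN_APPROX_NONE)[0],key=cv2.contourArea)
    return c[:,0,:].astype(float)
E
python3 - <<'E'
from h import *
im=dict(np.load("top0.npz"))
f=im["frame"]; 
cv2.imwrite("pics/crop_box.png",cv2.resize(f[145:240,280:450,::-1],None,fx=4.5,fy=4.5,interpolation=cv2.INTER_NEAREST))
hsv=cv2.cvtColor(f,cv2.COLOR_RGB2HSV)
g=f.astype(int); 
# height map
T=im["cam_to_world"]; d=im["range_z"]; v,u=np.mgrid[:400,:640]
P=np.stack([(u-im["cx"])/im["fx"]*d,(v-im["cy"])/im["fy"]*d,d],-1)@T[:3,:3].T+T[:3,3]
for p in [(305,175),(330,210),(405,195),(390,170),(260,250),(317,215),(270,198),(270,230),(500,240),(520,210),(480,190)]: print(p,P[p[1],p[0]].round())
def fit(m,z,lo):
    c=rect(m); w=np.array([ray(im,a,b,z)[:2] for a,b in c],np.float32)
    print(cv2.minAreaRect(w), len(c))
# plate by height
roi=np.zeros((400,640),bool); roi[145:240,285:350]=1
m=roi&(P[...,2]>50)&(P[...,2]<110); fit(m,64,0)
roi=np.zeros((400,640),bool); roi[140:245,368:445]=1
m=roi&(hsv[...,2]<30); fit(m,8,0); cv2.imwrite("pics/m.png",m*255)
red=(hsv[...,1]>150)&((hsv[...,0]<8)|(hsv[...,0]>172))&(v>145)&(v<240)&(u>290)&(u<345)
n,l,s,ce=cv2.connectedComponentsWithStats(red.astype(np.uint8))
for i in range(1,n): print(s[i],ce[i],ray(im,*ce[i],90))
E
```

```text
(305, 175) [653. 196.  60.]
(330, 210) [538. 119.  61.]
(405, 195) [ 583. -131.    9.]
(390, 170) [668. -85.   5.]
(260, 250) [411. 359.  -5.]
(317, 215) [523. 159.  85.]
(270, 198) [584. 317.  23.]
(270, 230) [477. 323.  -1.]
(500, 240) [ 430. -418.   45.]
(520, 210) [ 523. -511.   -5.]
(480, 190) [ 591. -371.   26.]
((597.3685913085938, 158.78082275390625), (108.84185028076172, 217.87982177734375), 88.47393798828125) 202
((585.0609130859375, -130.13925170898438), (276.2400207519531, 167.0604705810547), 3.6914474964141846) 260
[315 163   6   7  24] [317.5 166. ] [676.71861723 153.93816166  90.        ]
[314 213   6   8  25] [316.6  216.64] [518.38870668 160.57498758  90.        ][ WARN:0@1.215] global loadsave.cpp:1063 imwrite_ Unsupported depth image for selected encoder is fallbacked to CV_8U.
```

View pics/crop_box.png

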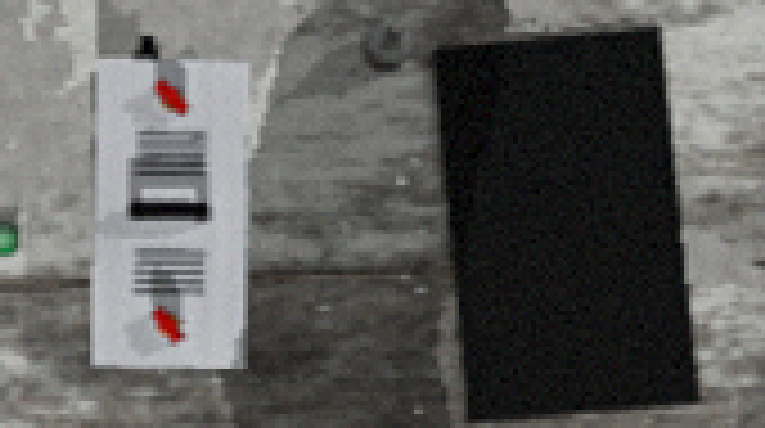

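View pics/m.png

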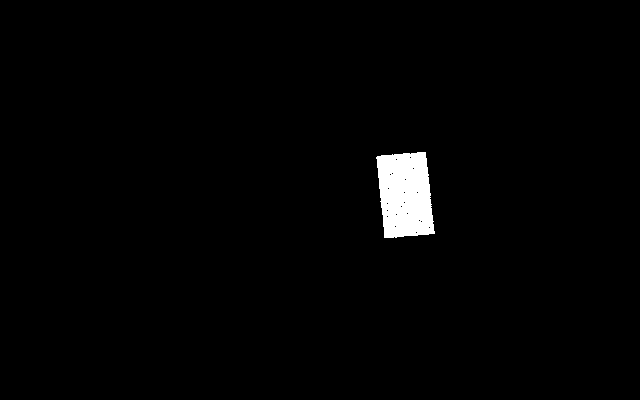

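```bash
cat >> h.py <<'E'
def plan(tgt,psi=None,step=40.,turn=0.12,nmax=99):
    """rows (tool frame) from the present pose to world TCP tgt, tool down, yaw psi"""
    from workcell import ctrl
    o=ctrl.get_obs(); p=o["ee_pos"]; Rc=R.from_rotvec(o["orientation"]); M=Rc.as_matrix()
    cur=np.arctan2(M[1,0],M[0,0]); psi=cur if psi is None else psi
    Rt=R.from_matrix(np.array([[np.cos(psi),np.sin(psi),0],[np.sin(psi),-np.cos(psi),0],[0,0,-1]]).T.reshape(3,3).T)
    rel=(Rc.inv()*Rt).as_rotvec(); d=np.array(tgt)-p
    n=int(max(1,np.ceil(np.linalg.norm(d)/step),np.ceil(np.linalg.norm(rel)/turn)))
    print("t",round(o["t"],2),"p",p.round(1),"psi",round(cur,4),"tilt",M[:2,2].round(4),"F",o["ft_force"].round(1),"w",round(o["width"],1),"q",o["qpos"].round(2),"n",n)
    for i in range(min(n,nmax)):
        Ri=Rc*R.from_rotvec(rel*i/n); s=Ri.inv().apply(d/n)
        print([float(x) for x in s.round(1)]+[float(x) for x in (rel/n).round(4)])
E
python3 - <<'E'
from h import *
im=dict(np.load("top0.npz"))
plan([540,110,290],0.5)
for u,v in [(312,156),(313,154),(314,157),(312,160)]: print(u,v,dep(im,u,v).round())
s=dict(np.load("side0.npz"))["frame"]; cv2.imwrite("pics/side_crop.png",cv2.resize(s[130:280,220:440,::-1],None,fx=3.5,fy=3.5))
E
```

```text
t 0.15 p [ 183.9 -596.8  184.1] psi 0.2989 tilt [-0.0003  0.0011] F [0.1 0.5 0.6] w 87.8 q [-1.29  0.42  1.63 -0.    1.09 -0.02] n 20
[27.4, -28.5, -5.3, -0.0001, -0.0, -0.0101]
[27.7, -28.3, -5.3, -0.0001, -0.0, -0.0101]
[28.0, -28.0, -5.3, -0.0001, -0.0, -0.0101]
[28.3, -27.7, -5.3, -0.0001, -0.0, -0.0101]
[28.5, -27.4, -5.3, -0.0001, -0.0, -0.0101]
[28.8, -27.1, -5.3, -0.0001, -0.0, -0.0101]
[29.1, -26.8, -5.3, -0.0001, -0.0, -0.0101]
[29.4, -26.5, -5.3, -0.0001, -0.0, -0.0101]
[29.6, -26.2, -5.3, -0.0001, -0.0, -0.0101]
[29.9, -25.9, -5.3, -0.0001, -0.0, -0.0101]
[30.1, -25.6, -5.3, -0.0001, -0.0, -0.0101]
[30.4, -25.3, -5.3, -0.0001, -0.0, -0.0101]
[30.7, -25.0, -5.3, -0.0001, -0.0, -0.0101]
[30.9, -24.7, -5.3, -0.0001, -0.0, -0.0101]
[31.2, -24.4, -5.3, -0.0001, -0.0, -0.0101]
[31.4, -24.1, -5.3, -0.0001, -0.0, -0.0101]
[31.6, -23.8, -5.3, -0.0001, -0.0, -0.0101]
[31.9, -23.5, -5.3, -0.0001, -0.0, -0.0101]
[32.1, -23.1, -5.3, -0.0001, -0.0, -0.0101]
[32.3, -22.8, -5.3, -0.0001, -0.0, -0.0101]
312 156 [717. 173.  41.]
313 154 [724. 170.  35.]
314 157 [714. 167.  36.]
312 160 [701. 172.  60.]
```

View pics/side_crop.png

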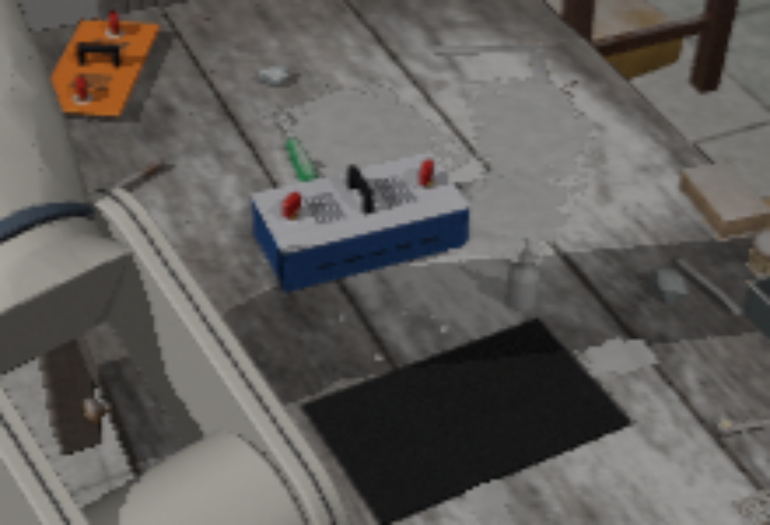

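The side crop confirms blue walls, a pale plate, two red wings and the black handle. The glue bottle stands near top-view pixel (365,155), between the box and the mat, so I will carry above it. Moving towards the box now.

Emit:
move_arm:
  deltas:
    - [27.5,-28.5,-8,0,0,-0.01]
    - [27.5,-28.5,-8,0,0,-0.01]
    - [28,-28,-8,0,0,-0.01]
    - [28.3,-27.7,-8,0,0,-0.01]
    - [28.5,-27.4,-8,0,0,-0.01]
  hand: -1

```text
t: 0.57
ee_pos: [271.4, -418.6, 221.0]
orientation: [-3.091, -0.533, 0.003]
ft_force: [1.5, -0.4, -0.7]
width: 88.1
```

Emit:
move_arm:
  deltas:
    - [28.5,-27,-8,0,0,-0.01]
    - [29,-27,-8,0,0,-0.01]
    - [29,-26.5,-8,0,0,-0.01]
    - [29.6,-26,-8,0,0,-0.01]
    - [30,-26,-8,0,0,-0.01]

```text
t: 0.98
ee_pos: [361.6, -235.2, 262.3]
orientation: [-3.076, -0.609, 0.004]
ft_force: [0.6, -0.3, -0.7]
width: 87.9
```

Emit:
move_arm:
  deltas:
    - [30,-25.5,-5,0,0,-0.01]
    - [30,-25,-5,0,0,-0.01]
    - [30.5,-25,-5,0,0,-0.01]
    - [31,-24.7,-5,0,0,-0.01]
    - [31,-24.5,-5,0,0,-0.01]

```text
t: 1.4
ee_pos: [453.2, -50.6, 290.6]
orientation: [-3.061, -0.689, -0.001]
ft_force: [0.2, -1.7, -0.3]
width: 87.7
```

```bash
python3 -c "
from h import *
plan([540,110,290],0.5)"
```

```text
t 1.4 p [453.2 -50.6 290.6] psi 0.4428 tilt [-0.0005  0.004 ] F [ 0.2 -1.7 -0.3] w 87.7 q [-0.14  0.05  1.87  0.    1.23  0.99] n 5
[29.5, -21.6, 0.2, -0.0008, -0.0003, -0.0114]
[29.7, -21.2, 0.2, -0.0008, -0.0003, -0.0114]
[29.9, -20.9, 0.2, -0.0008, -0.0003, -0.0114]
[30.2, -20.6, 0.2, -0.0008, -0.0003, -0.0114]
[30.4, -20.2, 0.1, -0.0008, -0.0003, -0.0114]
```

Emit:
move_arm:
  deltas:
    - [29.5,-21.5,0,0,0,-0.011]
    - [30,-21,0,0,0,-0.011]
    - [30,-21,0,0,0,-0.011]
    - [30,-20.5,0,0,0,-0.011]
    - [30,-20,0,0,0,-0.011]

```text
t: 1.82
ee_pos: [542.4, 120.2, 292.8]
orientation: [-3.04, -0.781, -0.005]
ft_force: [1.1, -0.0, -0.7]
width: 87.5
```

Emit:
move_arm:
  deltas:
    - [0,0,0,0,0,0]
    - [0,0,0,0,0,0]

```text
t: 1.98
ee_pos: [544.5, 126.5, 291.8]
orientation: [-3.036, -0.792, -0.005]
ft_force: [0.0, -0.5, 0.3]
width: 87.8
```

```bash
python3 - <<'E'
from h import *
from workcell import eyes,ctrl
plan([540,110,290],0.5)
im=eyes.get_image("wrist"); np.savez("w1.npz",**im); cv2.imwrite("pics/w1.png",im["frame"][:,:,::-1])
E
```

```text
t 1.98 p [544.5 126.5 291.8] psi 0.5101 tilt [0.0023 0.0049] F [ 0.  -0.5  0.3] w 87.8 q [0.2  0.22 1.67 0.   1.25 1.26] n 1
[-12.0, 12.2, 1.8, -0.0032, -0.0044, 0.0101]
```

View pics/w1.png

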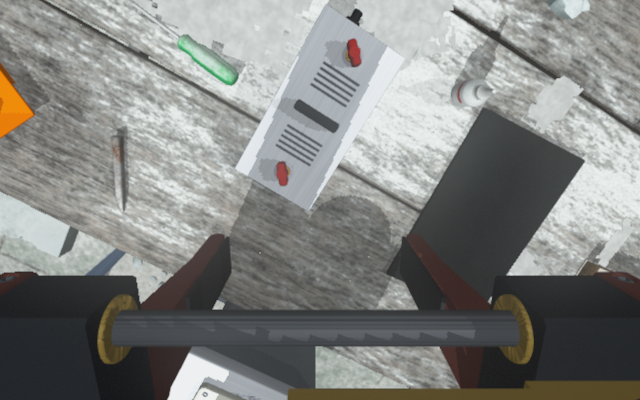

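The wrist view shows the near screw at (283,173), the far screw at (354,53), the handle bar at (316,116), the glue bottle at (470,95) and the mat around (490,200).

```bash
cat > meas.py <<'E'
from h import *
def meas(im,zt=90,show=None,zp=64):
    f=im["frame"]; hsv=cv2.cvtColor(f,cv2.COLOR_RGB2HSV)
    red=(hsv[...,1]>110)&((hsv[...,0]<8)|(hsv[...,0]>172))&(hsv[...,2]>90)
    red[235:]=0
    n,l,s,ce=cv2.connectedComponentsWithStats(red.astype(np.uint8))
    for i in range(1,n):
        if s[i][4]<60: continue
        v,u=np.nonzero(l==i)
        # depth-resolved points of the blade (upper part)
        P=np.array([dep(im,a,b) for a,b in zip(u,v)]); P=P[(P[:,2]>zt-8)&(P[:,2]<zt+8)]
        if len(P)<20: print("blob",ce[i],"few",len(P)); continue
        W=np.array([ray(im,a,b,zt) for a,b in zip(u,v)])
        r=cv2.minAreaRect(P[:,:2].astype(np.float32))
        vx,vy,_,_=cv2.fitLine(P[:,:2].astype(np.float32),cv2.DIST_L2,0,.01,.01).ravel()
        print("red px",ce[i].round(),"n",len(P),"rect",np.round(r[0],1),np.round(r[1],1),"yaw",round(float(np.arctan2(vy,vx))%np.pi,3),"z",np.percentile(P[:,2],[50,95]).round(1))
E
python3 - <<'E'
from meas import *
im=dict(np.load("w1.npz")); meas(im)
f=im["frame"]; hsv=cv2.cvtColor(f,cv2.COLOR_RGB2HSV)
cv2.imwrite("pics/w1c.png",cv2.resize(f[0:225,220:420,::-1],None,fx=2.6,fy=2.6))
T=im["cam_to_world"]; d=im["range_z"]; v,u=np.mgrid[:400,:640]
P=np.stack([(u-im["cx"])/im["fx"]*d,(v-im["cy"])/im["fy"]*d,d],-1)@T[:3,:3].T+T[:3,3]
print("plate z",P[130,335],P[75,345],"mat",P[180,490])
m=(P[...,2]>55)&(P[...,2]<72)&(u>220)&(u<415)&(v<215)
print("plate",cv2.minAreaRect(P[m][:,:2].astype(np.float32)))
bar=(P[...,2]>84)&(P[...,2]<100)&(hsv[...,2]<70)&(u>285)&(u<345)&(v>90)&(v<140)
print("bar",bar.sum(),cv2.minAreaRect(P[bar][:,:2].astype(np.float32)),np.median(P[bar][:,2]))
E
```

```text
red px [354.  52.] n 223 rect [678.7 153. ] [26.  11.3] yaw 0.806 z [88.6 90.1]
red px [282. 174.] n 167 rect [520.  159.1] [25.6 10.9] yaw 0.639 z [88.7 90. ]
plate z [595.90565956 129.17835113  91.27613535] [655.90724077 148.61898474  63.17859429] mat [ 641.30658313 -108.81577532    6.08088   ]
plate ((599.3204345703125, 155.6424560546875), (110.1875, 220.84786987304688), 87.73802947998047)
bar 0 ((0.0, 0.0), (0.0, 0.0), 0.0) nan
  return _methods._mean(a, axis=axis, dtype=dtype,
  ret = ret.dtype.type(ret / rcount)
```

View pics/w1c.png

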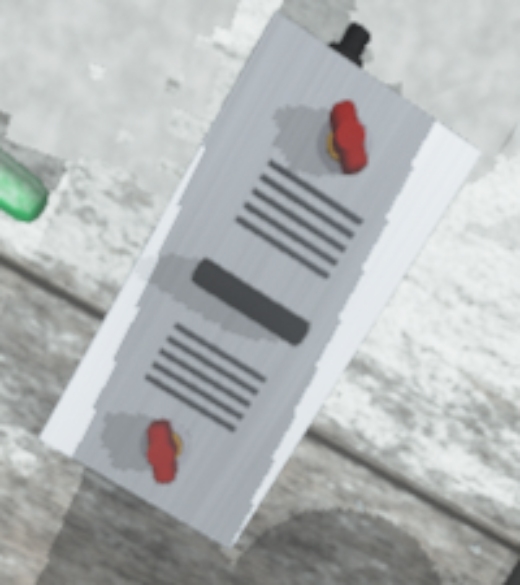

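```bash
python3 -c "
from h import *
plan([520,159,120],0.64)"
```

```text
t 2.03 p [544.5 126.3 291.8] psi 0.5093 tilt [0.0025 0.0055] F [ 0.6  1.4 -1.2] w 87.3 q [0.2  0.21 1.67 0.01 1.25 1.26] n 5
[-1.2, -8.0, 34.4, -0.0006, -0.001, -0.0261]
[-1.0, -8.0, 34.4, -0.0006, -0.001, -0.0261]
[-0.8, -8.1, 34.4, -0.0006, -0.001, -0.0261]
[-0.5, -8.1, 34.4, -0.0006, -0.001, -0.0261]
[-0.3, -8.1, 34.4, -0.0006, -0.001, -0.0261]
```

Emit:
move_arm:
  deltas:
    - [-1,-8,34,0,-0.001,-0.026]
    - [-1,-8,34,0,-0.001,-0.026]
    - [-1,-8,34,0,-0.001,-0.026]
    - [-0.5,-8,32,0,-0.001,-0.026]
    - [-0.5,-8,26,0,-0.001,-0.026]

```text
t: 2.45
ee_pos: [524.7, 154.6, 134.6]
orientation: [-2.983, -0.984, -0.024]
ft_force: [-0.0, -0.6, 0.3]
width: 88.0
```

Emit:
move_arm:
  deltas:
    - [0,0,0,0,0,0]
    - [0,0,0,0,0,0]

```text
t: 2.62
ee_pos: [519.1, 151.7, 129.8]
orientation: [-2.984, -0.982, -0.007]
ft_force: [-0.0, -0.5, 0.5]
width: 87.6
```

```bash
python3 - <<'E'
from h import *
from workcell import eyes,ctrl
im=eyes.get_image("wrist"); cv2.imwrite("pics/w2.png",im["frame"][:,:,::-1])
plan([520,159,73],0.64,step=20)
E
```

```text
t 2.67 p [519.  151.6 130. ] psi 0.6356 tilt [0.0036 0.0016] F [ 0.3 -0.5 -1. ] w 87.5 q [0.26 0.37 1.86 0.   0.9  1.2 ] n 3
[1.7, -1.8, 19.0, 0.0003, -0.0013, -0.0015]
[1.7, -1.8, 19.0, 0.0003, -0.0013, -0.0015]
[1.7, -1.8, 19.0, 0.0003, -0.0013, -0.0015]
```

View pics/w2.png

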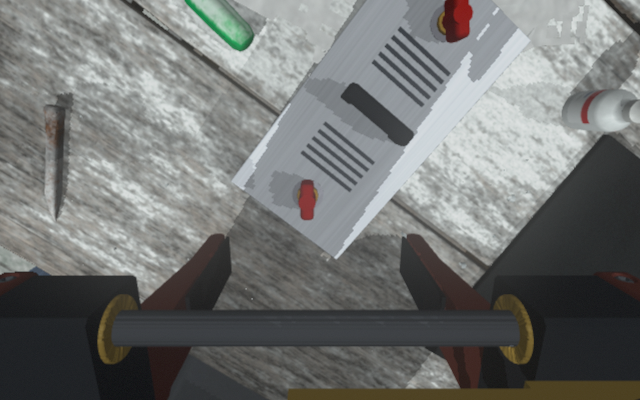

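Emit:
move_arm:
  deltas:
    - [2,-2,16,0,-0.001,-0.0015]
    - [2,-2,16,0,-0.001,-0.0015]
    - [0,0,8,0,0,0]
    - [0,0,0,0,0,0]

```text
t: 3.0
ee_pos: [526.7, 155.6, 97.1]
orientation: [2.985, 0.976, 0.024]
ft_force: [0.0, 0.3, 0.3]
width: 87.7
```

```bash
python3 - <<'E'
from meas import *
from workcell import eyes,ctrl
im=eyes.get_image("wrist"); cv2.imwrite("pics/w3.png",im["frame"][:,:,::-1])
plan([520,159,73],0.64,step=20); meas(im)
E
```

```text
t 3.05 p [527.2 155.8  97.9] psi 0.6323 tilt [0.016  0.0038] F [0.  1.  0.7] w 88.1 q [ 0.27  0.43  1.87 -0.    0.83  1.21] n 2
[-2.2, -3.5, 12.4, 0.0032, -0.0076, -0.0039]
[-2.0, -3.5, 12.4, 0.0032, -0.0076, -0.0039]
red px [480.  19.] n 691 rect [676.5 151.2] [20.9 12.2] yaw 0.801 z [88.8 90. ]
blob [610.34782609 124.52898551] few 0
red px [303. 222.] n 384 rect [523.3 161.9] [17.3 11.6] yaw 0.645 z [88.9 90. ]
```

View pics/w3.png

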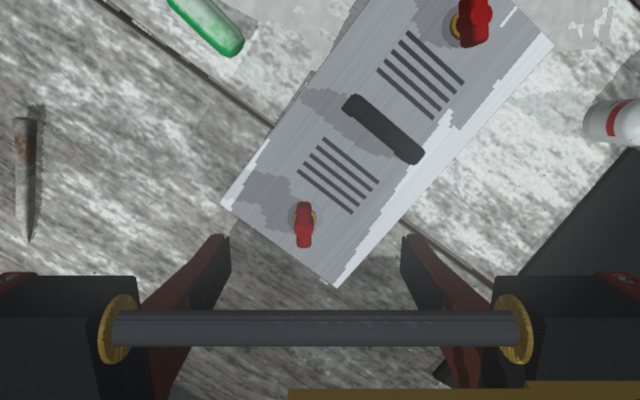

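Emit:
move_arm:
  deltas:
    - [-2,-3.5,6,0.003,-0.008,-0.004]
    - [-2,-3.5,6,0.003,-0.008,-0.004]
    - [0,0,0,0,0,0]
    - [0,0,0,0,0,0]

```text
t: 3.38
ee_pos: [522.2, 159.1, 88.9]
orientation: [2.981, 0.987, 0.006]
ft_force: [1.3, 0.1, 0.4]
width: 87.9
```

```bash
python3 - <<'E'
from meas import *
plan([520,159,73],0.64,step=20)
E
```

```text
t 3.38 p [522.2 159.1  88.9] psi 0.6393 tilt [0.0039 0.0002] F [1.3 0.1 0.4] w 87.9 q [ 0.27  0.44  1.87 -0.    0.82  1.21] n 1
[-1.8, -1.2, 15.9, 0.0021, -0.0032, -0.0007]
```

Emit:
move_arm:
  deltas:
    - [-1.5,-1,8,0.001,-0.003,0]
    - [0,0,5,0,-0.001,0]
    - [0,0,1,0,0,0]
    - [0,0,0,0,0,0]

```text
t: 3.72
ee_pos: [520.4, 159.3, 73.9]
orientation: [2.981, 0.987, -0.0]
ft_force: [0.5, -0.4, 0.3]
width: 87.6
```

```bash
python3 - <<'E'
from meas import *
from workcell import eyes
plan([520,159,73],0.64,step=20)
im=eyes.get_image("wrist"); cv2.imwrite("pics/w4.png",im["frame"][:,:,::-1])
E
```

```text
t 3.72 p [520.4 159.3  73.9] psi 0.6397 tilt [ 0.0004 -0.0014] F [ 0.5 -0.4  0.3] w 87.6 q [ 0.28  0.46  1.88 -0.    0.8   1.21] n 1
[-0.5, 0.0, 0.9, 0.0013, 0.0005, -0.0003]
```

View pics/w4.png

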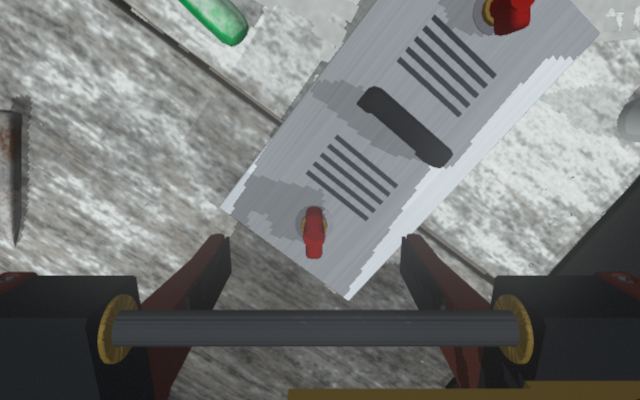

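The blade at (315,232) is midway between the fingertips. Closing now.

Emit:
move_arm:
  deltas:
    - [0,0,0,0,0,0]
    - [0,0,0,0,0,0]
    - [0,0,0,0,0,0]
    - [0,0,0,0,0,0]
    - [0,0,0,0,0,0]
  hand: 1

```text
t: 4.18
ee_pos: [520.6, 159.3, 74.2]
orientation: [2.981, 0.987, 0.0]
ft_force: [0.1, -0.1, 0.2]
width: 58.0
```

Emit:
move_arm:
  deltas:
    - [0,0,0,0,0,0]
    - [0,0,0,0,0,0]
    - [0,0,0,0,0,0]

```text
t: 4.43
ee_pos: [520.8, 159.3, 74.4]
orientation: [2.981, 0.987, 0.001]
ft_force: [0.0, 0.1, -0.1]
width: 38.1
```

```bash
python3 - <<'E'
from meas import *
plan([520,159,74],3.1,nmax=1)
E
```

```text
t 4.43 p [520.8 159.3  74.4] psi 0.6397 tilt [ 0.0011 -0.0012] F [ 0.   0.1 -0.1] w 38.1 q [ 0.28  0.46  1.88 -0.    0.8   1.21] n 21
[-0.0, -0.0, 0.0, 0.0, 0.0001, -0.1172]
```

Emit:
move_arm:
  deltas:
    - [0,0,0.5,0,0,0]
    - [0,0,0,0,0,0]
    - [0,0,0,0,0,0]
    - [0,0,0,0,0,0]
    - [0,0,0,0,0,0]

```text
t: 4.85
ee_pos: [520.9, 159.3, 73.9]
orientation: [2.981, 0.987, 0.001]
ft_force: [-0.0, 0.6, -0.4]
width: 3.8
```

```bash
python3 - <<'E'
from meas import *
plan([520,159,74],3.1,nmax=1)
E
```

```text
t 4.85 p [520.9 159.3  73.9] psi 0.6396 tilt [ 0.0013 -0.0011] F [-0.   0.6 -0.4] w 3.8 q [ 0.28  0.46  1.88 -0.    0.8   1.21] n 21
[-0.0, -0.0, -0.0, 0.0001, 0.0001, -0.1172]
```

```bash
python3 - <<'E'
from meas import *
from workcell import eyes
im=eyes.get_image("wrist"); cv2.imwrite("pics/w5.png",im["frame"][:,:,::-1])
plan([520,159,74],3.1,nmax=1)
E
```

```text
t 4.9 p [520.8 159.3  73.9] psi 0.6397 tilt [ 0.0012 -0.0012] F [ 0.1 -0.2 -0.4] w 1.7 q [ 0.28  0.46  1.88 -0.    0.8   1.21] n 21
[-0.0, -0.0, -0.0, 0.0001, 0.0001, -0.1172]
```

View pics/w5.png

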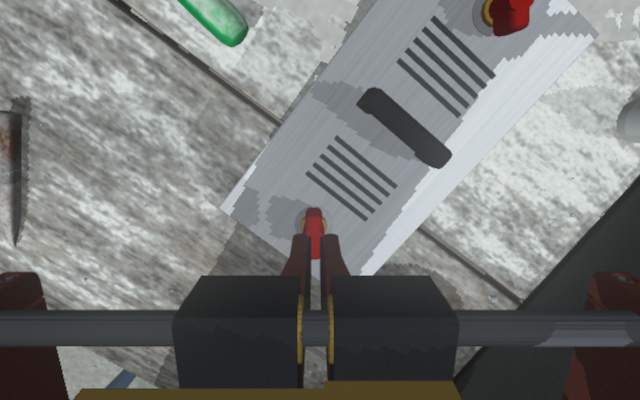

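```bash
python3 - <<'E'
from meas import *
from workcell import eyes
im=eyes.get_image("wrist"); np.savez("w5.npz",**im)
T=np.linalg.inv(im["cam_to_world"])
def pr(p):
    c=T[:3,:3]@p+T[:3,3]; return (c[0]/c[2]*im["fx"]+im["cx"],c[1]/c[2]*im["fy"]+im["cy"],c[2])
x=np.array([np.cos(.64),np.sin(.64),0])
for p in ([520.8,159.3,74],np.array([520.8,159.3,74])+10*x,[520,159,90]): print(np.round(pr(np.array(p)),1))
for a in [(313,215),(313,230),(318,245),(305,240),(332,240),(305,260),(335,260),(300,235)]: print(a,im["frame"][a[1],a[0]],dep(im,*a).round(1))
E
```

```text
[314.2 227.5 211.2]
[314.2 212.1 208.5]
[313.8 238.5 196. ]
(313, 215) [97 53 55] [530.  167.   85.9]
(313, 230) [136  54  53] [523.3 162.1  88.2]
(318, 245) [47 48 49] [529.  163.1 122.2]
(305, 240) [64 52 52] [526.6 169.1 120. ]
(332, 240) [65 55 55] [534.  158.3 118.7]
(305, 260) [60 46 46] [526.9 168.5 141.7]
(335, 260) [63 52 51] [534.6 158.6 142.4]
(300, 235) [65 53 52] [525.6 171.5 115.1]
```

```bash
python3 - <<'E'
from meas import *
from workcell import eyes
im=dict(np.load("w5.npz"))
cv2.imwrite("pics/w5c.png",cv2.resize(im["frame"][190:300,250:380,::-1],None,fx=5,fy=5,interpolation=cv2.INTER_NEAREST))
for r in range(205,265,5): print(r,[int(dep(im,c,r)[2]) for c in range(292,340,4)])
s=eyes.get_image("side"); np.savez("s5.npz",**s)
cv2.imwrite("pics/s5.png",cv2.resize(s["frame"][120:230,230:400,::-1],None,fx=4.5,fy=4.5))
E
```

```text
205 [62, 64, 62, 63, 62, 62, 63, 63, 62, 61, 63, 62]
210 [62, 63, 63, 63, 76, 77, 78, 75, 62, 62, 63, 63]
215 [62, 62, 62, 63, 85, 86, 85, 84, 272, 62, 62, 62]
220 [63, 63, 64, 68, 87, 88, 87, 87, 68, 62, 63, 62]
225 [62, 63, 62, 69, 87, 88, 89, 87, 67, 62, 62, 62]
230 [63, 63, 63, 82, 88, 88, 88, 89, 75, 64, 63, 62]
235 [63, 60, 115, 113, 113, 89, 88, 88, 113, 112, 114, 62]
240 [63, 119, 120, 120, 120, 115, 89, 88, 119, 120, 118, 63]
245 [63, 126, 126, 126, 126, 123, 89, 121, 126, 125, 125, 125]
250 [61, 130, 131, 130, 131, 128, 88, 128, 132, 131, 131, 131]
255 [61, 137, 136, 136, 136, 133, 89, 134, 136, 136, 137, 137]
260 [142, 142, 141, 141, 140, 138, 63, 138, 141, 142, 140, 141]
```

View pics/w5c.png

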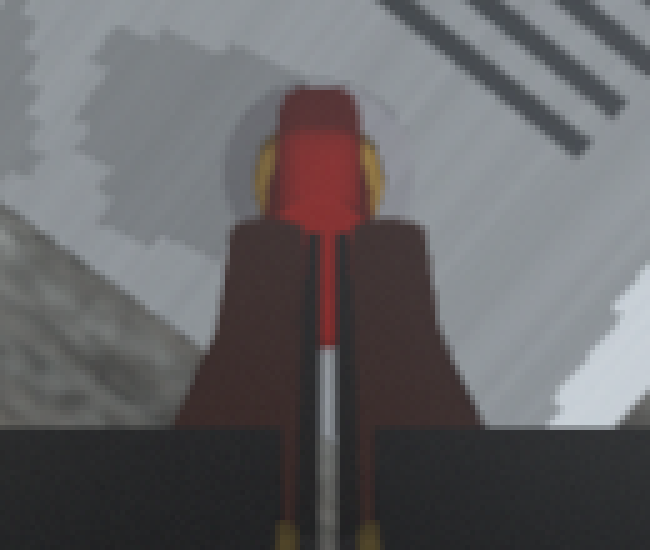

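View pics/s5.png

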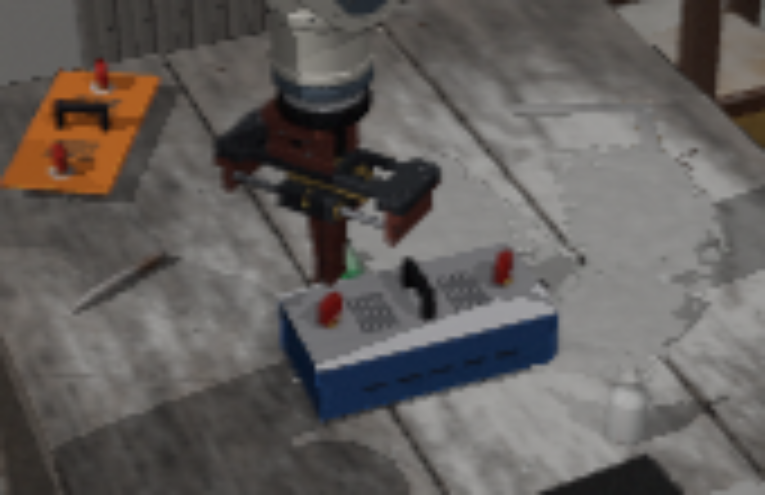

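```bash
python3 - <<'E'
from workcell import ctrl,eyes
print(ctrl.hold_point_z,[a for a in dir(ctrl) if a[0]!='_'],[a for a in dir(eyes) if a[0]!='_'])
from h import *
im=dict(np.load("w5.npz")); T=im["cam_to_world"]; d=im["range_z"]; v,u=np.mgrid[:400,:640]
P=np.stack([(u-im["cx"])/im["fx"]*d,(v-im["cy"])/im["fy"]*d,d],-1)@T[:3,:3].T+T[:3,3]
o=ctrl.get_obs(); M=R.from_rotvec(o["orientation"]).as_matrix(); L=(P-o["ee_pos"])@M
m=(v>230)&(v<275)&(u>290)&(u<345)&(P[...,2]>105)
print(np.percentile(L[m],[0,2,50,98,100],axis=0).round(1))
s=dict(np.load("s5.npz")); f=s["frame"]
for a in [(230+328/4.5,120+280/4.5),(230+325/4.5,120+270/4.5),(230+328/4.5,120+260/4.5),(230+330/4.5,120+300/4.5)]: print(dep(s,*a).round(),f[int(a[1]),int(a[0])])
E
```

```text
18.700000000000003 ['Unreachable', 'close_job', 'get_obs', 'hold_point_z'] ['get_image']
[[   7.    -9.5 -198.9]
 [   8.6   -8.7  -80.2]
 [  10.4    1.9  -64.2]
 [  11.    10.9  -38.5]
 [  73.    12.1  -36. ]]
[516. 152. 116.] [44 29 28]
[512. 147. 131.] [37 16 15]
[514. 144. 143.] [37 20 17]
[521. 160.  87.] [98 20 19]
```

The fingers shut to under 2 mm. Wrist depth and the side view both put the real fingertips at about z = 110 while the reported TCP is at 74. So the tips sit about 36 mm behind the reported TCP, and nothing was touched. I'll open partway, go down in stages and check each one.

Emit:
move_arm:
  deltas:
    - [0,0,0,0,0,0]
    - [0,0,0,0,0,0]
    - [0,0,0,0,0,0]
    - [0,0,0,0,0,0]
    - [0,0,0,0,0,0]
  hand: 0.1

```text
t: 5.42
ee_pos: [520.9, 159.3, 74.0]
orientation: [2.981, 0.987, 0.001]
ft_force: [0.2, -0.1, -0.2]
width: 30.2
```

Emit:
move_arm:
  deltas:
    - [0,0,6,0,0,0]
    - [0,0,6,0,0,0]
    - [0,0,1,0,0,0]
    - [0,0,0,0,0,0]

```text
t: 5.75
ee_pos: [520.9, 159.3, 59.6]
orientation: [2.981, 0.987, 0.002]
ft_force: [0.6, 0.3, 1.0]
width: 40.0
```

```bash
cat > tip.py <<'E'
from meas import *
from workcell import eyes,ctrl
def tip(name):
    im=eyes.get_image("wrist"); np.savez(name+".npz",**im); cv2.imwrite(f"pics/{name}.png",im["frame"][:,:,::-1])
    T=im["cam_to_world"]; d=im["range_z"]; v,u=np.mgrid[:400,:640]
    P=np.stack([(u-im["cx"])/im["fx"]*d,(v-im["cy"])/im["fy"]*d,d],-1)@T[:3,:3].T+T[:3,3]
    o=ctrl.get_obs(); M=R.from_rotvec(o["orientation"]).as_matrix(); L=(P-o["ee_pos"])@M
    m=(v>200)&(v<275)&(L[...,2]<-26)&(L[...,2]>-70)&(np.abs(L[...,0])<15)
    print("fingertips z",P[m][:,2].min().round(1) if m.any() else None,"rel tcp",L[m][:,2].max().round(1) if m.any() else None)
    for s in (-1,1):
        k=m&(np.sign(L[...,1])==s); 
        if k.any(): print(" side",s,"y range",L[k][:,1].min().round(1),L[k][:,1].max().round(1),"xmax",L[k][:,0].max().round(1))
    return im
E
python3 - <<'E'
from tip import *
im=tip("w6"); plan([520,159,40],0.64,step=20); meas(im)
E
```

```text
fingertips z 85.6 rel tcp -26.0
 side -1 y range -28.8 -0.0 xmax 12.8
 side 1 y range 0.0 30.5 xmax 13.2
t 5.8 p [520.8 159.3  59.6] psi 0.6397 tilt [ 0.0012 -0.0011] F [-0.1 -1.1  0.1] w 39.7 q [ 0.28  0.49  1.89 -0.    0.77  1.21] n 1
[-0.8, -0.2, 19.6, 0.0016, -0.0003, -0.0003]
red px [538.  10.] n 391 rect [672.4 146.3] [8.7 8.9] yaw 1.268 z [88.4 89.6]
red px [313. 229.] n 177 rect [528.1 165.5] [6.  8.6] yaw 2.215 z [88.2 89.5]
```

View pics/w6.png

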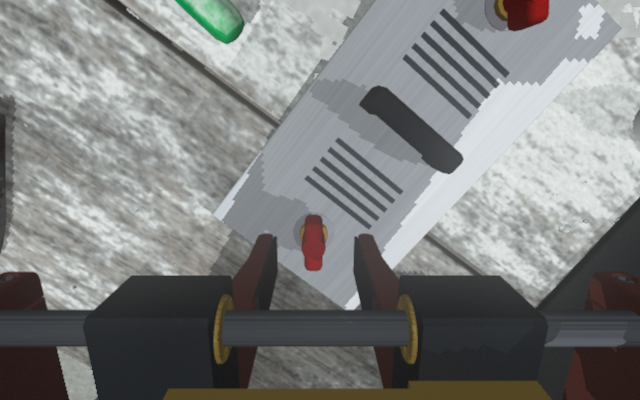

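Emit:
move_arm:
  deltas:
    - [-0.5,-0.5,7,0,0,0]
    - [0,0,6,0,0,0]
    - [0,0,1,0,0,0]
    - [0,0,0,0,0,0]

```text
t: 6.13
ee_pos: [520.0, 159.4, 43.9]
orientation: [2.981, 0.987, 0.001]
ft_force: [-0.4, 0.7, -0.5]
width: 39.4
```

```bash
python3 - <<'E'
from tip import *
im=tip("w7"); plan([520,159,38],0.64,step=20)
E
```

```text
fingertips z 70.0 rel tcp -26.0
 side -1 y range -28.8 -0.4 xmax 13.6
 side 1 y range 0.0 30.5 xmax 13.8
t 6.18 p [519.9 159.4  44. ] psi 0.6397 tilt [ 0.0009 -0.0012] F [ 0.8 -0.2 -0.5] w 39.4 q [ 0.28  0.51  1.89 -0.    0.73  1.21] n 1
[-0.1, 0.4, 6.0, 0.0015, 0.0, -0.0003]
```

View pics/w7.png

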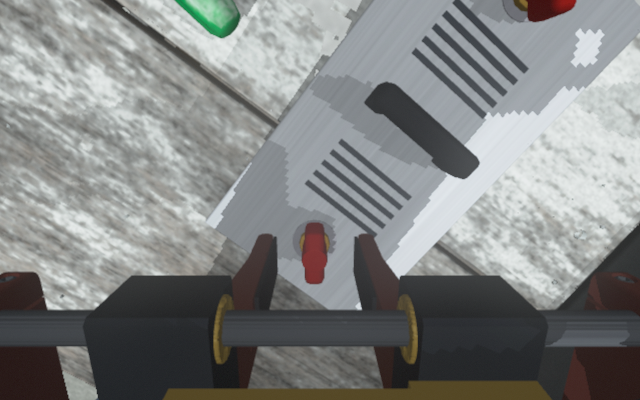

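Emit:
move_arm:
  deltas:
    - [0,0,5,0,0,0]
    - [0,0,1.5,0,0,0]
    - [0,0,0,0,0,0]

```text
t: 6.43
ee_pos: [520.2, 159.4, 37.0]
orientation: [2.981, 0.987, 0.002]
ft_force: [0.2, -0.5, -0.3]
width: 39.6
```

Emit:
move_arm:
  deltas:
    - [0,0,0,0,0,0]
    - [0,0,0,0,0,0]
    - [0,0,0,0,0,0]
    - [0,0,0,0,0,0]
    - [0,0,0,0,0,0]
  hand: 1

```text
t: 6.85
ee_pos: [520.3, 159.5, 37.3]
orientation: [2.981, 0.987, 0.002]
ft_force: [-0.3, -0.6, -0.7]
width: 10.2
```

Emit:
move_arm:
  deltas:
    - [0,0,0,0,0,0]
    - [0,0,0,0,0,0]
    - [0,0,0,0,0,0]

```text
t: 7.1
ee_pos: [520.3, 159.5, 37.3]
orientation: [2.981, 0.987, 0.002]
ft_force: [0.8, -0.1, -0.8]
width: 9.9
```

```bash
python3 - <<'E'
from tip import *
im=tip("w8"); plan([520,159,38],0.64,step=20)
s=eyes.get_image("side")
cv2.imwrite("pics/s8.png",cv2.resize(s["frame"][120:230,230:400,::-1],None,fx=4.5,fy=4.5))
E
```

```text
fingertips z 63.2 rel tcp -26.0
 side -1 y range -59.6 -0.4 xmax 15.0
 side 1 y range 0.0 79.9 xmax 15.0
t 7.15 p [520.3 159.5  37.3] psi 0.6393 tilt [ 0.0018 -0.0008] F [ 0.2 -0.1 -0.9] w 9.7 q [ 0.28  0.52  1.9  -0.    0.72  1.21] n 1
[-0.6, 0.2, -0.7, 0.0018, -0.001, -0.0007]
```

View pics/w8.png

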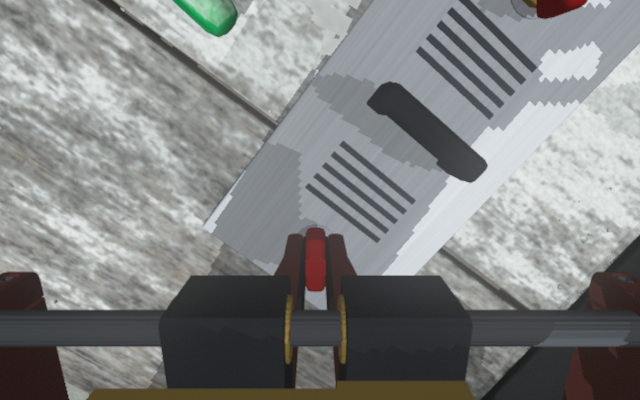

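View pics/s8.png

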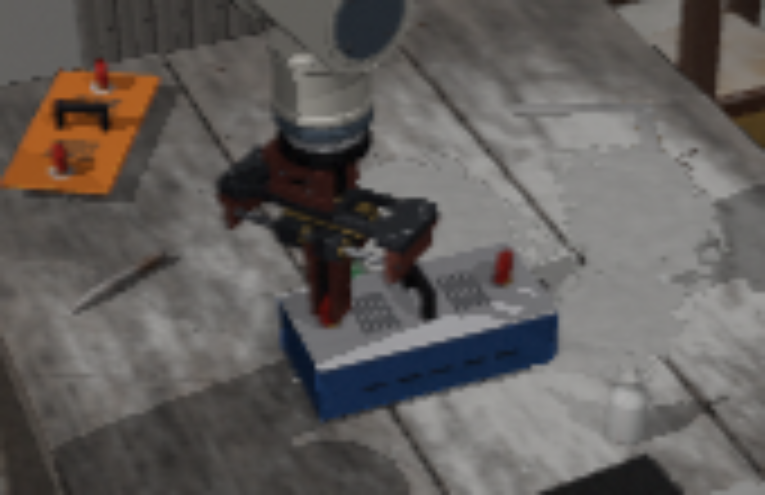

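The blade is gripped at 9.9 mm. Before turning I check how high the gripper body sits, since it will sweep over the handle (top at 94).

```bash
python3 - <<'E'
from h import *
im=dict(np.load("w8.npz"))
for a in [(230,285),(230,300),(400,290),(20,280),(20,300),(20,340),(20,390),(600,280),(620,350),(100,325)]: print(a,dep(im,*a).round())
plan([520.3,159.5,37.3],3.1,nmax=1,turn=.12)
E
```

```text
(230, 285) [535. 194. 165.]
(230, 300) [535. 193. 171.]
(400, 290) [558. 162. 166.]
(20, 280) [503. 236. 161.]
(20, 300) [499. 233. 162.]
(20, 340) [501. 225. 173.]
(20, 390) [481. 221. 168.]
(600, 280) [588. 118. 158.]
(620, 350) [577. 111. 168.]
(100, 325) [513. 213. 171.]
t 7.2 p [520.3 159.5  37.3] psi 0.6394 tilt [ 0.0018 -0.0009] F [ 0.7  0.4 -1.8] w 9.4 q [ 0.28  0.52  1.9  -0.    0.72  1.21] n 21
[-0.0, 0.0, -0.0, 0.0001, 0.0001, -0.1172]
```

The body's underside is at about 158 mm, clear of everything. Turning counter-clockwise.

Emit:
move_arm:
  deltas:
    - [0,0,0,0,0,-0.1]
    - [0,0,0,0,0,-0.11]
    - [0,0,0,0,0,-0.11]
    - [0,0,0,0,0,-0.11]
    - [0,0,0,0,0,-0.11]

```text
t: 7.62
ee_pos: [520.2, 159.6, 37.3]
orientation: [2.593, 1.772, 0.002]
ft_force: [-0.7, 0.3, -0.0]
width: 9.9
```

```bash
python3 - <<'E'
from h import *
plan([520.3,159.5,37.3],3.1,nmax=1,turn=.12)
from workcell import ctrl; print(ctrl.get_obs()["moment"])
E
```

```text
t 7.62 p [520.2 159.6  37.3] psi 1.1991 tilt [ 0.0016 -0.0005] F [-0.7  0.3 -0. ] w 9.9 q [ 0.28  0.52  1.9  -0.    0.72  0.65] n 16
[-0.0, 0.0, -0.0, 0.0001, 0.0001, -0.1188]
[-0.044086   -0.06068769 -0.14972011]
```

Emit:
move_arm:
  deltas:
    - [0,0,0,0,0,-0.11]
    - [0,0,0,0,0,-0.11]
    - [0,0,0,0,0,-0.11]
    - [0,0,0,0,0,-0.11]
    - [0,0,0,0,0,-0.11]

```text
t: 8.03
ee_pos: [520.0, 159.7, 37.3]
orientation: [1.981, 2.437, 0.001]
ft_force: [-0.6, -0.8, -0.3]
width: 9.7
```

Emit:
move_arm:
  deltas:
    - [0,0,0,0,0,-0.11]
    - [0,0,0,0,0,-0.11]
    - [0,0,0,0,0,-0.11]
    - [0,0,0,0,0,-0.11]
    - [0,0,0,0,0,-0.11]

```text
t: 8.45
ee_pos: [519.9, 159.6, 37.3]
orientation: [1.205, 2.901, 0.0]
ft_force: [-0.1, 0.6, -0.5]
width: 9.6
```

```bash
python3 - <<'E'
from h import *
plan([520.3,159.5,37.3],3.1,nmax=1,turn=.12)
from workcell import ctrl; print(ctrl.get_obs()["moment"])
E
```

```text
t 8.45 p [519.9 159.6  37.3] psi 2.3543 tilt [ 0.0009 -0.    ] F [-0.1  0.6 -0.5] w 9.6 q [ 0.28  0.52  1.9  -0.    0.72 -0.51] n 7
[-0.1, 0.0, -0.0, 0.0, 0.0001, -0.1065]
[-0.00781902 -0.11627064 -0.06188015]
```

Emit:
move_arm:
  deltas:
    - [0,0,0,0,0,-0.11]
    - [0,0,0,0,0,-0.11]
    - [0,0,0,0,0,-0.11]
    - [0,0,0,0,0,-0.11]
    - [0,0,0,0,0,-0.11]

```text
t: 8.87
ee_pos: [519.8, 159.5, 37.3]
orientation: [0.329, 3.124, 0.0]
ft_force: [1.9, -0.2, -1.1]
width: 9.7
```

Emit:
move_arm:
  deltas:
    - [0,0,0,0,0,-0.05]
    - [0,0,0,0,0,-0.04]
    - [0,0,0,0,0,-0.03]
    - [0,0,0,0,0,-0.03]

```text
t: 9.2
ee_pos: [519.7, 159.5, 37.3]
orientation: [0.074, 3.14, 0.0]
ft_force: [-0.3, 0.5, -0.6]
width: 9.9
```

```bash
python3 - <<'E'
from h import *
plan([520.3,159.5,37.3],3.1,nmax=1,turn=.12)
from workcell import ctrl; print(ctrl.get_obs()["moment"])
E
```

```text
t 9.2 p [519.7 159.5  37.3] psi 3.0943 tilt [0.0004 0.0002] F [-0.3  0.5 -0.6] w 9.9 q [ 0.28  0.52  1.9   0.    0.72 -1.25] n 1
[-0.5, 0.1, -0.0, 0.0002, 0.0004, -0.0057]
[ 0.0913896  -0.15915729 -0.0941288 ]
```

Emit:
move_arm:
  deltas:
    - [0,0,0,0,0,-0.03]
    - [0,0,0,0,0,-0.03]
    - [0,0,0,0,0,-0.02]

```text
t: 9.45
ee_pos: [519.7, 159.1, 37.3]
orientation: [-0.055, 3.141, 0.0]
ft_force: [0.3, -1.5, -0.8]
width: 9.9
```

```bash
python3 - <<'E'
from h import *
plan([520.3,159.5,37.3],3.1,nmax=1,turn=.12)
from workcell import ctrl,eyes; print(ctrl.get_obs()["moment"])
s=eyes.get_image("wrist"); cv2.imwrite("pics/w9.png",s["frame"][:,:,::-1])
E
```

```text
t 9.45 p [519.7 159.1  37.3] psi -3.1063 tilt [0.0001 0.0001] F [ 0.3 -1.5 -0.8] w 9.9 q [ 0.28  0.52  1.9   0.    0.72 -1.33] n 1
[-0.6, 0.4, -0.0, 0.0001, 0.0001, 0.0769]
[-0.23610692 -0.25407764 -0.53487873]
```

View pics/w9.png

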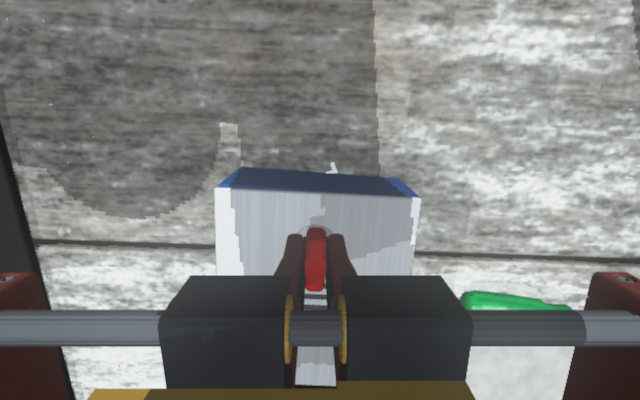

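The moment rose to -0.53 N m at yaw 3.18, so the near screw is at its loose stop and the blade lies along the plate. Release and rise.

Emit:
move_arm:
  deltas:
    - [0,0,0,0,0,0]
    - [0,0,0,0,0,0]
    - [0,0,0,0,0,0]
    - [0,0,0,0,0,0]
    - [0,0,0,0,0,0]
  hand: 0.1

```text
t: 9.92
ee_pos: [520.0, 159.3, 37.5]
orientation: [-0.056, 3.14, 0.0]
ft_force: [0.1, 0.7, 0.1]
width: 38.3
```

Emit:
move_arm:
  deltas:
    - [0,0,-15,0,0,0]
    - [0,0,-25,0,0,0]
    - [0,0,-25,0,0,0]
    - [0,0,-15,0,0,0]
    - [0,0,0,0,0,0]

```text
t: 10.33
ee_pos: [518.3, 159.3, 119.0]
orientation: [0.057, -3.137, 0.002]
ft_force: [1.3, 0.0, 0.3]
width: 39.6
```

```bash
python3 - <<'E'
from h import *
plan([679,153,120],0.806)
E
```

```text
t 10.33 p [518.3 159.3 119. ] psi -3.1055 tilt [-0.0037 -0.0011] F [1.3 0.  0.3] w 39.6 q [ 0.28  0.39  1.86 -0.    0.89 -1.33] n 20
[-8.0, -0.6, -0.1, -0.0002, -0.0, 0.1186]
[-8.0, 0.4, -0.1, -0.0002, -0.0, 0.1186]
[-7.9, 1.3, -0.1, -0.0002, -0.0, 0.1186]
[-7.7, 2.2, -0.1, -0.0002, -0.0, 0.1186]
[-7.4, 3.1, -0.1, -0.0002, -0.0, 0.1186]
[-7.0, 4.0, -0.1, -0.0002, -0.0, 0.1186]
[-6.5, 4.8, -0.1, -0.0002, -0.0, 0.1186]
[-5.9, 5.5, -0.1, -0.0002, -0.0, 0.1186]
[-5.2, 6.2, -0.1, -0.0002, -0.0, 0.1186]
[-4.4, 6.7, -0.1, -0.0002, -0.0, 0.1186]
[-3.6, 7.2, -0.1, -0.0002, -0.0, 0.1186]
[-2.7, 7.6, -0.1, -0.0002, -0.0, 0.1186]
[-1.8, 7.8, -0.1, -0.0002, -0.0, 0.1186]
[-0.8, 8.0, -0.1, -0.0002, -0.0, 0.1186]
[0.1, 8.0, -0.1, -0.0002, -0.0, 0.1186]
[1.1, 8.0, -0.1, -0.0002, -0.0, 0.1186]
[2.0, 7.8, -0.1, -0.0002, -0.0, 0.1186]
[2.9, 7.5, -0.1, -0.0002, -0.0, 0.1186]
[3.8, 7.1, -0.1, -0.0002, -0.0, 0.1186]
[4.6, 6.6, -0.1, -0.0002, -0.0, 0.1186]
```

Emit:
move_arm:
  deltas:
    - [-8,-0.5,0,0,0,0.118]
    - [-8,0.5,0,0,0,0.118]
    - [-8,1.5,0,0,0,0.118]
    - [-7.5,2,0,0,0,0.118]
    - [-7.5,3,0,0,0,0.118]

```text
t: 10.75
ee_pos: [557.6, 157.8, 117.0]
orientation: [-0.891, -3.009, 0.003]
ft_force: [0.2, -0.8, -0.2]
width: 39.8
```

Emit:
move_arm:
  deltas:
    - [-7,4,0,0,0,0.118]
    - [-6.5,5,0,0,0,0.118]
    - [-6,5.5,0,0,0,0.118]
    - [-5,6,0,0,0,0.118]
    - [-4.5,6.5,0,0,0,0.118]

```text
t: 11.17
ee_pos: [597.0, 154.5, 110.6]
orientation: [-1.765, -2.591, 0.012]
ft_force: [-0.8, -0.5, 0.1]
width: 39.4
```

Emit:
move_arm:
  deltas:
    - [-3.5,7,0,0,0,0.118]
    - [-2.5,7.5,0,0,0,0.118]
    - [-2,8,0,0,0,0.118]
    - [-1,8,0,0,0,0.118]
    - [0,8,0,0,0,0.118]

```text
t: 11.58
ee_pos: [635.8, 149.8, 103.1]
orientation: [-2.471, -1.928, 0.024]
ft_force: [-0.2, 0.4, 0.1]
width: 39.6
```

```bash
python3 - <<'E'
from h import *
plan([679,153,110],0.806)
E
```

```text
t 11.58 p [635.8 149.8 103.1] psi 1.3253 tilt [-0.0164 -0.004 ] F [-0.2  0.4  0.1] w 39.6 q [ 0.21  0.57  1.6  -0.    0.99  0.46] n 5
[2.7, 8.2, -1.5, -0.0025, 0.0023, 0.1038]
[3.6, 7.9, -1.5, -0.0025, 0.0023, 0.1038]
[4.4, 7.5, -1.5, -0.0025, 0.0023, 0.1038]
[5.1, 7.0, -1.4, -0.0025, 0.0023, 0.1038]
[5.8, 6.4, -1.4, -0.0025, 0.0023, 0.1038]
```

Emit:
move_arm:
  deltas:
    - [2.7,8,-2,-0.0025,0.002,0.104]
    - [3.5,8,-2,-0.0025,0.002,0.104]
    - [4.5,7.5,-2,-0.0025,0.002,0.104]
    - [5,7,-2,-0.0025,0.002,0.104]
    - [5.5,6.5,-2,-0.0025,0.002,0.1]

```text
t: 12.0
ee_pos: [677.6, 151.4, 104.5]
orientation: [-2.905, -1.196, 0.014]
ft_force: [-0.6, -0.5, 1.3]
width: 39.7
```

Emit:
move_arm:
  deltas:
    - [0,0,0,0,0,0]
    - [0,0,0,0,0,0]

```text
t: 12.17
ee_pos: [677.9, 151.3, 102.2]
orientation: [-2.906, -1.193, 0.016]
ft_force: [-0.6, -0.2, -1.8]
width: 39.3
```

```bash
python3 - <<'E'
from tip import *
im=eyes.get_image("wrist"); np.savez("w10.npz",**im);cv2.imwrite("pics/w10.png",im["frame"][:,:,::-1])
meas(im); plan([679,153,70],0.806)
E
```

```text
red px [312. 213.] n 525 rect [680.  155.7] [26.3 11.6] yaw 0.809 z [88.7 89.8]
t 12.22 p [677.7 151.3 102.1] psi 0.7796 tilt [-0.0099 -0.0036] F [0.2 0.  0.3] w 39.6 q [ 0.2   0.62  1.51 -0.    1.03  1.  ] n 1
[2.4, -0.2, 32.1, -0.0045, 0.0095, -0.0264]
```

View pics/w10.png

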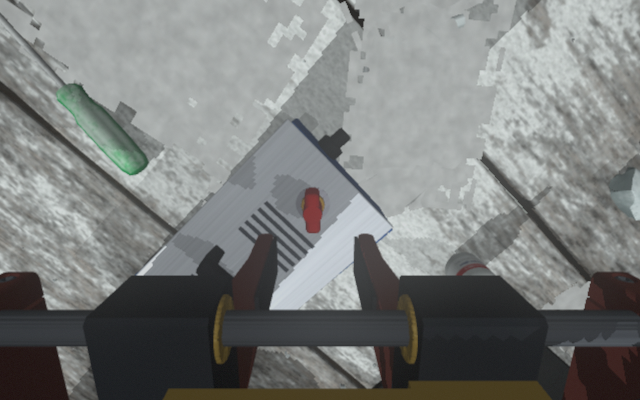

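Emit:
move_arm:
  deltas:
    - [1.5,-1.5,18,-0.003,0.006,-0.02]
    - [1.5,-1,14,-0.002,0.004,-0.007]
    - [0,0,5,0,0,0]
    - [0,0,0,0,0,0]

```text
t: 12.55
ee_pos: [675.9, 155.2, 62.8]
orientation: [-2.882, -1.249, 0.001]
ft_force: [-0.6, 0.3, 0.1]
width: 39.3
```

```bash
python3 - <<'E'
from tip import *
im=eyes.get_image("wrist"); np.savez("w11.npz",**im);cv2.imwrite("pics/w11.png",im["frame"][:,:,::-1])
meas(im); plan([679.5,154,38],0.807)
E
```

```text
red px [319. 225.] n 278 rect [685.1 161.4] [11.   9.7] yaw 0.836 z [88.6 89.7]
t 12.6 p [676.  155.2  63.3] psi 0.8175 tilt [-0.0002  0.    ] F [ 0.9 -0.5  0. ] w 39.9 q [0.21 0.66 1.53 0.   0.95 0.96] n 1
[1.5, 3.4, 25.3, -0.0002, 0.0001, 0.0105]
```

View pics/w11.png

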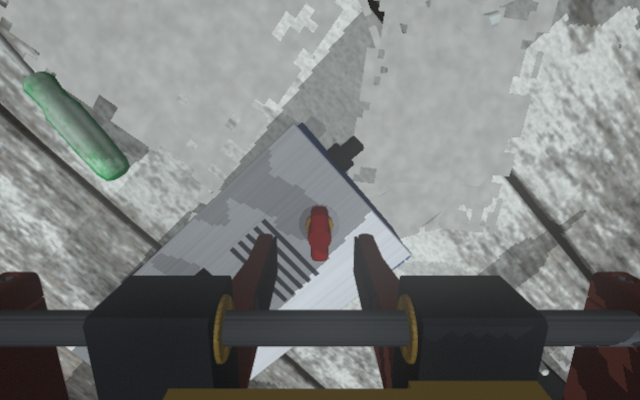

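Emit:
move_arm:
  deltas:
    - [1,1.5,10,0,0,0.006]
    - [0.5,0.8,10,0,0,0.003]
    - [0,0,3,0,0,0]
    - [0,0,0,0,0,0]

```text
t: 12.93
ee_pos: [680.0, 154.8, 40.0]
orientation: [2.888, 1.236, 0.004]
ft_force: [-0.9, -0.4, 0.1]
width: 39.5
```

```bash
python3 - <<'E'
from tip import *
im=eyes.get_image("wrist"); np.savez("w12.npz",**im);cv2.imwrite("pics/w12.png",im["frame"][:,:,::-1])
plan([679.5,154,37.5],0.807)
E
```

```text
t 12.98 p [680.  154.8  40.2] psi 0.809 tilt [0.0023 0.0005] F [-0.1  0.3  0.4] w 39.6 q [ 0.21  0.69  1.53 -0.    0.91  0.97] n 1
[-0.9, 0.2, 2.7, 0.0013, -0.0019, 0.002]
```

View pics/w12.png

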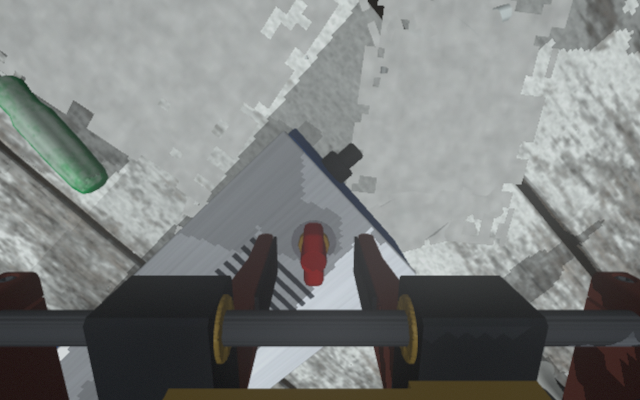

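Emit:
move_arm:
  deltas:
    - [-0.5,-1,2.7,0.001,-0.002,0.002]
    - [0,0,0,0,0,0]

```text
t: 13.15
ee_pos: [679.2, 155.1, 37.6]
orientation: [2.889, 1.233, 0.001]
ft_force: [-0.3, -0.3, 0.2]
width: 39.5
```

Emit:
move_arm:
  deltas:
    - [0,0,0,0,0,0]
    - [0,0,0,0,0,0]
    - [0,0,0,0,0,0]
    - [0,0,0,0,0,0]
    - [0,0,0,0,0,0]
  hand: 1

```text
t: 13.57
ee_pos: [679.8, 155.3, 38.7]
orientation: [2.889, 1.233, 0.003]
ft_force: [1.2, -1.6, -1.1]
width: 9.6
```

Emit:
move_arm:
  deltas:
    - [0,0,0,0,0,0]
    - [0,0,0,0,0,0]
    - [0,0,0,0,0,0]

```text
t: 13.82
ee_pos: [679.8, 155.3, 38.7]
orientation: [2.888, 1.234, 0.003]
ft_force: [0.0, 1.2, -0.1]
width: 9.7
```

```bash
python3 - <<'E'
from h import *
plan([679.5,154,37.3],3.1,nmax=1)
from workcell import ctrl; print(ctrl.get_obs()["moment"])
E
```

```text
t 13.82 p [679.8 155.3  38.7] psi 0.8073 tilt [0.0023 0.    ] F [ 0.   1.2 -0.1] w 9.7 q [ 0.21  0.7   1.53 -0.    0.91  0.97] n 20
[-0.1, 0.0, 0.1, 0.0001, 0.0001, -0.1146]
[ 0.01135502 -0.08328296  0.03326158]
```

Gripped at 9.7 mm. Turning the far screw.

Emit:
move_arm:
  deltas:
    - [0,0,0,0,0,-0.1]
    - [0,0,0,0,0,-0.11]
    - [0,0,0,0,0,-0.11]
    - [0,0,0,0,0,-0.11]
    - [0,0,0,0,0,-0.11]

```text
t: 14.23
ee_pos: [680.3, 155.1, 38.8]
orientation: [2.435, 1.982, 0.004]
ft_force: [0.8, -0.6, -1.0]
width: 9.9
```

Emit:
move_arm:
  deltas:
    - [0,0,0,0,0,-0.11]
    - [0,0,0,0,0,-0.11]
    - [0,0,0,0,0,-0.11]
    - [0,0,0,0,0,-0.11]
    - [0,0,0,0,0,-0.11]

```text
t: 14.65
ee_pos: [680.8, 155.2, 38.7]
orientation: [1.771, 2.592, 0.005]
ft_force: [0.1, 0.1, -0.2]
width: 9.9
```

Emit:
move_arm:
  deltas:
    - [0,0,0,0,0,-0.11]
    - [0,0,0,0,0,-0.11]
    - [0,0,0,0,0,-0.11]
    - [0,0,0,0,0,-0.11]
    - [0,0,0,0,0,-0.11]

```text
t: 15.07
ee_pos: [681.2, 155.6, 38.7]
orientation: [0.961, 2.988, 0.005]
ft_force: [0.5, 0.5, -1.4]
width: 10.2
```

```bash
python3 - <<'E'
from h import *
plan([679.5,154,37.3],3.1,nmax=1)
from workcell import ctrl; print(ctrl.get_obs()["moment"])
E
```

```text
t 15.07 p [681.2 155.6  38.7] psi 2.5193 tilt [0.0043 0.0023] F [ 0.5  0.5 -1.4] w 10.2 q [ 0.21  0.7   1.53  0.    0.91 -0.74] n 5
[0.1, -0.4, 0.3, 0.0007, 0.0007, -0.1161]
[ 0.08811764 -0.09132175 -0.11617668]
```

Emit:
move_arm:
  deltas:
    - [0,0,0,0,0,-0.11]
    - [0,0,0,0,0,-0.11]
    - [0,0,0,0,0,-0.11]
    - [0,0,0,0,0,-0.1]
    - [0,0,0,0,0,-0.05]

```text
t: 15.48
ee_pos: [681.3, 156.0, 38.8]
orientation: [0.182, 3.132, 0.006]
ft_force: [0.5, 0.7, -0.3]
width: 10.0
```

Emit:
move_arm:
  deltas:
    - [0,0,0,0,0,-0.04]
    - [0,0,0,0,0,-0.03]
    - [0,0,0,0,0,-0.03]
    - [0,0,0,0,0,-0.02]

```text
t: 15.82
ee_pos: [681.3, 156.4, 38.7]
orientation: [-0.017, 3.138, 0.007]
ft_force: [-0.9, 2.1, -0.9]
width: 9.7
```

```bash
python3 - <<'E'
from h import *
plan([679.5,154,37.3],3.1,nmax=1)
from workcell import ctrl; print(ctrl.get_obs()["moment"])
E
```

```text
t 15.82 p [681.3 156.4  38.7] psi -3.1308 tilt [0.004  0.0043] F [-0.9  2.1 -0.9] w 9.7 q [ 0.21  0.7   1.53  0.    0.91 -1.38] n 1
[1.8, -2.3, 1.4, 0.0044, 0.0039, 0.0524]
[ 0.39889622 -0.05470383 -0.41748379]
```

Emit:
move_arm:
  deltas:
    - [0,0,0,0,0,-0.02]
    - [0,0,0,0,0,-0.02]

```text
t: 15.98
ee_pos: [681.0, 156.8, 38.7]
orientation: [-0.081, 3.137, 0.008]
ft_force: [0.5, 1.5, 0.5]
width: 10.1
```

```bash
python3 - <<'E'
from h import *
plan([679.5,154,37.3],3.1,nmax=1)
from workcell import ctrl; print(ctrl.get_obs()["moment"])
E
```

```text
t 15.98 p [681.  156.8  38.7] psi -3.09 tilt [0.0034 0.0053] F [0.5 1.5 0.5] w 10.1 q [ 0.21  0.7   1.53  0.01  0.91 -1.42] n 1
[1.7, -2.7, 1.4, 0.0053, 0.0035, 0.0932]
[ 0.25195342 -0.04119621 -0.61525801]
```

Emit:
move_arm:
  deltas:
    - [0,0,0,0,0,0]
    - [0,0,0,0,0,0]
    - [0,0,0,0,0,0]
    - [0,0,0,0,0,0]
    - [0,0,0,0,0,0]
  hand: 0.1

```text
t: 16.4
ee_pos: [681.4, 156.3, 39.0]
orientation: [-0.085, 3.136, 0.006]
ft_force: [-0.4, 0.4, -0.0]
width: 37.8
```

Emit:
move_arm:
  deltas:
    - [0,0,-15,0,0,0]
    - [0,0,-25,0,0,0]
    - [0,0,-30,0,0,0]
    - [0,0,-30,0,0,0]
    - [0,0,-20,0,0,0]

```text
t: 16.82
ee_pos: [676.9, 154.7, 160.5]
orientation: [0.085, -3.133, -0.002]
ft_force: [0.4, 0.5, 0.3]
width: 39.4
```

```bash
python3 - <<'E'
from h import *
from workcell import eyes
plan([599.5,156,170],3.1-np.pi)
for n in ("top","wrist"):
    im=eyes.get_image(n); np.savez(n+"13.npz",**im); cv2.imwrite(f"pics/{n}13.png",im["frame"][:,:,::-1])
E
```

```text
t 16.82 p [676.9 154.7 160.5] psi -3.0876 tilt [-0.0071  0.0013] F [0.4 0.5 0.3] w 39.4 q [ 0.21  0.55  1.48  0.    1.12 -1.42] n 26
[3.0, 0.2, -0.3, 0.0004, 0.0001, -0.1172]
[2.9, 0.6, -0.3, 0.0004, 0.0001, -0.1172]
[2.8, 0.9, -0.3, 0.0004, 0.0001, -0.1172]
[2.7, 1.2, -0.3, 0.0004, 0.0001, -0.1172]
[2.6, 1.5, -0.3, 0.0004, 0.0001, -0.1172]
[2.4, 1.8, -0.3, 0.0004, 0.0001, -0.1172]
[2.1, 2.1, -0.3, 0.0004, 0.0001, -0.1172]
[1.9, 2.3, -0.3, 0.0004, 0.0001, -0.1172]
[1.6, 2.5, -0.3, 0.0004, 0.0001, -0.1172]
[1.3, 2.7, -0.3, 0.0004, 0.0001, -0.1172]
[1.0, 2.8, -0.3, 0.0004, 0.0001, -0.1172]
[0.6, 2.9, -0.4, 0.0004, 0.0001, -0.1172]
[0.3, 3.0, -0.4, 0.0004, 0.0001, -0.1172]
[-0.1, 3.0, -0.4, 0.0004, 0.0001, -0.1172]
[-0.4, 2.9, -0.4, 0.0004, 0.0001, -0.1172]
[-0.8, 2.9, -0.4, 0.0004, 0.0001, -0.1172]
[-1.1, 2.8, -0.4, 0.0004, 0.0001, -0.1172]
[-1.4, 2.6, -0.4, 0.0004, 0.0001, -0.1172]
[-1.7, 2.4, -0.4, 0.0004, 0.0001, -0.1172]
[-2.0, 2.2, -0.4, 0.0004, 0.0001, -0.1172]
[-2.2, 2.0, -0.4, 0.0004, 0.0001, -0.1172]
[-2.4, 1.7, -0.4, 0.0004, 0.0001, -0.1172]
[-2.6, 1.4, -0.4, 0.0004, 0.0001, -0.1172]
[-2.8, 1.1, -0.4, 0.0004, 0.0001, -0.1172]
[-2.9, 0.8, -0.4, 0.0004, 0.0001, -0.1172]
[-2.9, 0.4, -0.4, 0.0004, 0.0001, -0.1172]
```

View pics/wrist13.png

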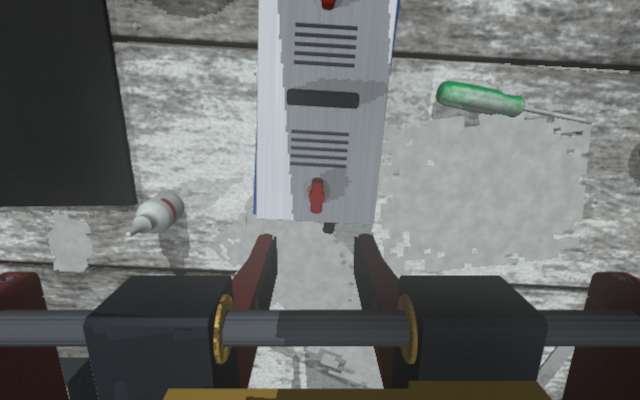

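Both blades now lie along the plate: far at (317,195), near at (328,3). Measuring the bar and plate from this view.

```bash
python3 - <<'E'
from meas import *
im=dict(np.load("wrist13.npz")); meas(im)
f=im["frame"];T=im["cam_to_world"]; d=im["range_z"]; v,u=np.mgrid[:400,:640]
P=np.stack([(u-im["cx"])/im["fx"]*d,(v-im["cy"])/im["fy"]*d,d],-1)@T[:3,:3].T+T[:3,3]
bar=(P[...,2]>84)&(P[...,2]<100)&(u>275)&(u<370)&(v>75)&(v<120)
r=cv2.minAreaRect(P[bar][:,:2].astype(np.float32)); print("bar",bar.sum(),r,np.median(P[bar][:,2]))
m=(P[...,2]>57)&(P[...,2]<70)&(u>250)&(u<410)&(v<225)
r=cv2.minAreaRect(P[m][:,:2].astype(np.float32)); print("plate",r,np.median(P[m][:,2]))
plan([599.5,156,120],np.pi/2-.038,nmax=15)
E
```

```text
red px [316. 198.] n 287 rect [679.6 155.3] [11.1 25. ] yaw 0.001 z [88.7 89.9]
bar 1162 ((599.1069946289062, 156.1659393310547), (55.6198616027832, 11.970442771911621), 89.96531677246094) 92.48722257336661
plate ((614.3143920898438, 155.59922790527344), (113.42034912109375, 190.29832458496094), 88.92650604248047) 62.81420499720818
t 16.92 p [679.  155.2 162.7] psi -3.0876 tilt [-0.0013  0.0025] F [-0.1  0.6  0.4] w 39.6 q [ 0.21  0.55  1.47  0.    1.12 -1.42] n 14
[5.7, 0.4, 3.1, 0.0001, -0.0002, 0.1188]
[5.7, -0.3, 3.1, 0.0001, -0.0002, 0.1188]
[5.6, -1.0, 3.1, 0.0001, -0.0002, 0.1188]
[5.4, -1.6, 3.1, 0.0001, -0.0002, 0.1188]
[5.2, -2.3, 3.1, 0.0001, -0.0002, 0.1188]
[4.9, -2.9, 3.1, 0.0001, -0.0002, 0.1188]
[4.5, -3.4, 3.1, 0.0001, -0.0002, 0.1188]
[4.1, -3.9, 3.1, 0.0001, -0.0002, 0.1188]
[3.6, -4.4, 3.0, 0.0001, -0.0002, 0.1188]
[3.0, -4.8, 3.0, 0.0001, -0.0002, 0.1188]
[2.5, -5.1, 3.0, 0.0001, -0.0002, 0.1188]
[1.8, -5.4, 3.0, 0.0001, -0.0002, 0.1188]
[1.2, -5.6, 3.0, 0.0001, -0.0002, 0.1188]
[0.5, -5.7, 3.0, 0.0001, -0.0002, 0.1188]
```

Emit:
move_arm:
  deltas:
    - [5.5,0.5,3,0,0,0.116]
    - [5.5,0,3,0,0,0.116]
    - [5.5,-1,3,0,0,0.116]
    - [5.5,-1.5,3,0,0,0.116]
    - [5,-2,3,0,0,0.116]

```text
t: 17.33
ee_pos: [651.3, 155.9, 150.3]
orientation: [0.851, 3.022, 0.006]
ft_force: [-0.2, -1.3, -0.1]
width: 39.5
```

Emit:
move_arm:
  deltas:
    - [5,-3,3,0,0,0.116]
    - [4.5,-3.5,3,0,0,0.116]
    - [4,-4,3,0,0,0.116]
    - [3.5,-4.5,3,0,0,0.116]
    - [3,-5,3,0,0,0.116]

```text
t: 17.75
ee_pos: [618.4, 155.4, 132.7]
orientation: [-1.719, -2.627, -0.001]
ft_force: [-0.4, 0.3, 0.2]
width: 40.0
```

```bash
python3 - <<'E'
from meas import *
plan([599.2,156.2,120],1.567,nmax=15)
E
```

```text
t 17.75 p [618.4 155.4 132.7] psi 1.9826 tilt [-0.0017  0.0016] F [-0.4  0.3  0.2] w 40.0 q [ 0.23  0.5   1.64  0.    1.   -0.19] n 4
[2.1, -4.3, 3.2, -0.0003, -0.0005, 0.1039]
[1.6, -4.5, 3.2, -0.0003, -0.0005, 0.1039]
[1.2, -4.7, 3.2, -0.0003, -0.0005, 0.1039]
[0.7, -4.8, 3.2, -0.0003, -0.0005, 0.1039]
```

Emit:
move_arm:
  deltas:
    - [2,-4.3,3,0,0,0.104]
    - [1.6,-4.5,3,0,0,0.104]
    - [1,-4.7,3,0,0,0.104]
    - [0.5,-3.8,3,0,0,0.09]
    - [0,0,0,0,0,0]

```text
t: 18.17
ee_pos: [594.8, 155.1, 117.8]
orientation: [-2.235, -2.2, 0.01]
ft_force: [-0.6, -0.4, -0.3]
width: 39.8
```

```bash
python3 - <<'E'
from meas import *
from workcell import eyes
im=eyes.get_image("wrist"); np.savez("w14.npz",**im);cv2.imwrite("pics/w14.png",im["frame"][:,:,::-1])
meas(im)
plan([599.2,156.2,70],1.567,nmax=15)
T=im["cam_to_world"]; d=im["range_z"]; v,u=np.mgrid[:400,:640]
P=np.stack([(u-im["cx"])/im["fx"]*d,(v-im["cy"])/im["fy"]*d,d],-1)@T[:3,:3].T+T[:3,3]
bar=(P[...,2]>86)&(P[...,2]<100)&(u>275)&(u<355)&(v>130)&(v<260)
r=cv2.minAreaRect(P[bar][:,:2].astype(np.float32)); print("bar",bar.sum(),r)
E
```

```text
red px [437. 210.] n 431 rect [679.1 155.8] [25.2 11.3] yaw 3.134 z [88.7 89.7]
red px [210. 212.] n 499 rect [519.9 156.2] [12.1 26.6] yaw 3.131 z [88.6 89.8]
t 18.22 p [595.4 155.1 118.1] psi 1.5594 tilt [-0.0078 -0.0001] F [-0.1  0.5  0.4] w 39.6 q [0.23 0.49 1.69 0.   0.96 0.24] n 2
[0.6, 2.1, 24.0, -0.0039, 0.0001, -0.0038]
[0.6, 2.0, 24.0, -0.0039, 0.0001, -0.0038]
bar 1295 ((599.4789428710938, 156.41806030273438), (55.219539642333984, 11.398043632507324), 89.6537857055664)
```

View pics/w14.png

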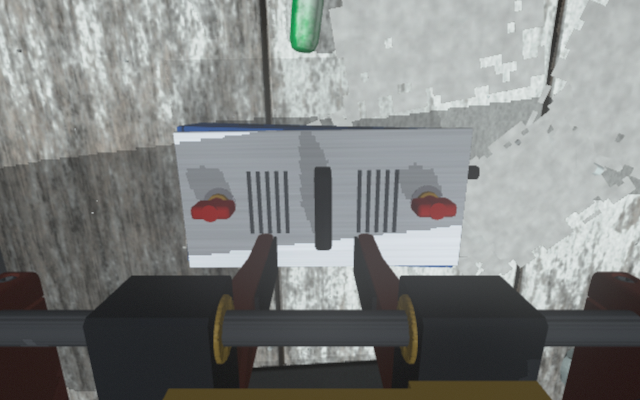

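Both wings, at (212,210) and (434,208), lie along the length. Descending on the bar at (322,208).

Emit:
move_arm:
  deltas:
    - [0.5,2,22,-0.004,0,-0.004]
    - [0.5,2,22,-0.004,0,-0.004]
    - [0,0,5,0,0,0]
    - [0,0,0,0,0,0]

```text
t: 18.55
ee_pos: [601.4, 156.4, 69.6]
orientation: [2.21, 2.23, 0.005]
ft_force: [-0.2, -0.7, 0.9]
width: 39.2
```

```bash
python3 - <<'E'
from meas import *
from workcell import eyes
im=eyes.get_image("wrist"); cv2.imwrite("pics/w15.png",im["frame"][:,:,::-1])
plan([599.3,156.3,35.5],1.567,nmax=15)
E
```

```text
t 18.6 p [601.5 156.4  70. ] psi 1.5795 tilt [0.0043 0.0006] F [ 0.4 -0.8 -0.2] w 39.7 q [ 0.24  0.56  1.71 -0.    0.87  0.23] n 1
[-0.1, -2.3, 34.4, 0.0043, -0.0006, 0.0125]
```

View pics/w15.png

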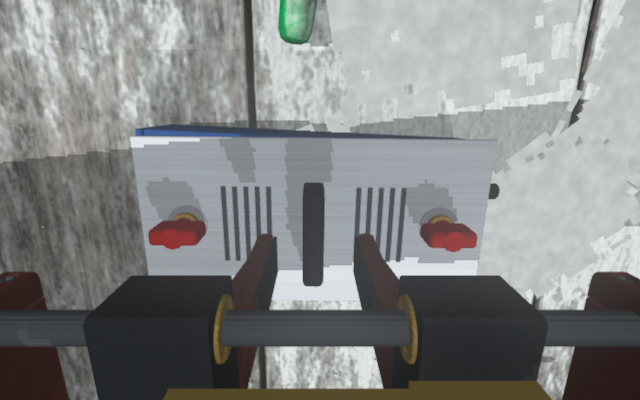

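Bar at column 313, finger midpoint at 316. I continue down with a small correction.

Emit:
move_arm:
  deltas:
    - [0,-1.2,15,0.003,0,0.008]
    - [0,-0.8,12,0.001,0,0.004]
    - [0,0,4,0,0,0]
    - [0,0,0,0,0,0]

```text
t: 18.93
ee_pos: [601.4, 156.7, 38.9]
orientation: [2.223, 2.218, 0.006]
ft_force: [-0.3, 0.1, -0.3]
width: 39.2
```

```bash
python3 - <<'E'
from meas import *
plan([599.3,156.3,35.5],1.567,nmax=15)
E
```

```text
t 18.93 p [601.4 156.7  38.9] psi 1.5683 tilt [0.0037 0.0016] F [-0.3  0.1 -0.3] w 39.2 q [0.24 0.61 1.72 0.   0.81 0.24] n 1
[-0.4, -2.1, 3.4, 0.0037, -0.0016, 0.0013]
```

Emit:
move_arm:
  deltas:
    - [0,-2,2.5,0.003,-0.001,0]
    - [0,0,0.5,0,0,0]
    - [0,0,0,0,0,0]

```text
t: 19.18
ee_pos: [599.2, 156.7, 35.5]
orientation: [-2.224, -2.219, -0.0]
ft_force: [0.7, 0.1, -0.2]
width: 39.5
```

```bash
python3 - <<'E'
from meas import *
from workcell import eyes
im=eyes.get_image("wrist"); cv2.imwrite("pics/w16.png",im["frame"][:,:,::-1])
plan([599.3,156.3,35.5],1.567,nmax=15)
E
```

```text
t 19.23 p [599.2 156.7  35.6] psi 1.5685 tilt [0.0001 0.0004] F [-0.1  0.1 -0.2] w 39.6 q [0.24 0.61 1.72 0.   0.81 0.24] n 1
[-0.4, 0.1, 0.1, 0.0001, -0.0004, 0.0015]
```

View pics/w16.png

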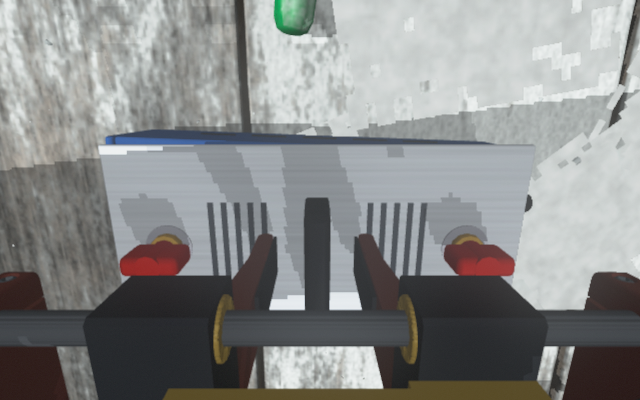

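Emit:
move_arm:
  deltas:
    - [0,0,0,0,0,0]
    - [0,0,0,0,0,0]
    - [0,0,0,0,0,0]
    - [0,0,0,0,0,0]
    - [0,0,0,0,0,0]
  hand: 1

```text
t: 19.65
ee_pos: [600.2, 157.0, 36.9]
orientation: [2.223, 2.218, 0.004]
ft_force: [-0.2, -0.6, -2.3]
width: 11.8
```

Emit:
move_arm:
  deltas:
    - [0,0,0,0,0,0]
    - [0,0,0,0,0,0]
    - [0,0,0,0,0,0]

```text
t: 19.9
ee_pos: [600.1, 157.0, 36.9]
orientation: [2.223, 2.218, 0.004]
ft_force: [-0.5, 0.8, 0.0]
width: 11.8
```

```bash
python3 - <<'E'
from meas import *
from workcell import ctrl
plan([599.3,156.3,35.5],1.567,nmax=15); print(ctrl.get_obs()["moment"])
E
```

```text
t 19.9 p [600.1 157.   36.9] psi 1.5686 tilt [0.0023 0.001 ] F [-0.5  0.8  0. ] w 11.8 q [0.24 0.61 1.72 0.   0.81 0.24] n 1
[-0.7, -0.8, 1.4, 0.0023, -0.001, 0.0016]
[-0.04642861 -0.05112781  0.00849321]
```

The handle is gripped at 11.8 mm. A gentle first lift, watching force.

Emit:
move_arm:
  deltas:
    - [0,0,-1,0,0,0]
    - [0,0,-2,0,0,0]
    - [0,0,-2,0,0,0]

```text
t: 20.15
ee_pos: [598.8, 156.9, 40.4]
orientation: [-2.224, -2.218, -0.0]
ft_force: [3.1, 1.2, -7.3]
width: 11.7
```

Emit:
move_arm:
  deltas:
    - [0,0,-3,0,0,0]
    - [0,0,-4,0,0,0]
    - [0,0,-4,0,0,0]

```text
t: 20.4
ee_pos: [598.5, 156.8, 51.1]
orientation: [-2.224, -2.217, 0.001]
ft_force: [0.6, 1.2, -5.8]
width: 11.4
```

```bash
python3 - <<'E'
from meas import *
from workcell import ctrl,eyes
plan([600,157,90],1.567,nmax=1); print(ctrl.get_obs()["moment"])
im=eyes.get_image("wrist"); cv2.imwrite("pics/w17.png",im["frame"][:,:,::-1])
for a in [(150,200),(480,200),(200,160),(430,160)]: print(dep(im,*a).round(1))
E
```

```text
t 20.4 p [598.5 156.8  51.1] psi 1.5679 tilt [-0.0012  0.0006] F [ 0.6  1.2 -5.8] w 11.4 q [0.24 0.59 1.72 0.   0.84 0.24] n 1
[0.3, 1.4, -38.9, -0.0012, -0.0006, 0.0009]
[ 0.11548839 -0.20753328 -0.11795394]
[510.8 181.6  76.3]
[684.5 181.5  77.6]
[539.3 202.8  76.5]
[656.6 202.5  77.3]
```

View pics/w17.png

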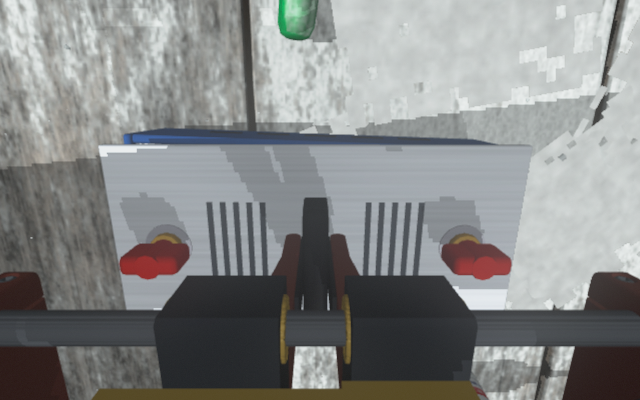

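The plate rises level (z about 77 at all four corners), load 5.8 N. Carrying on straight up.

Emit:
move_arm:
  deltas:
    - [0,0,-6,0,0,0]
    - [0,0.3,-8,0,0,0]
    - [0,0.3,-10,0,0,0]
    - [0,0.5,-14,0,0,0]
    - [0,0.5,-18,0,0,0]

```text
t: 20.87
ee_pos: [596.4, 155.6, 109.2]
orientation: [-2.22, -2.215, 0.013]
ft_force: [-0.7, 0.2, -4.8]
width: 11.5
```

Emit:
move_arm:
  deltas:
    - [0,0,-18,0,0,0]
    - [0,0,-18,0,0,0]
    - [0,0,-14,0,0,0]
    - [0,0,0,0,0,0]

```text
t: 21.2
ee_pos: [598.5, 155.9, 168.9]
orientation: [-2.222, -2.218, 0.004]
ft_force: [0.3, 0.1, -3.7]
width: 11.3
```

```bash
python3 - <<'E'
from meas import *
from workcell import ctrl,eyes
plan([590,-10,160],1.634,nmax=25,step=25)
im=eyes.get_image("wrist"); np.savez("w18.npz",**im);cv2.imwrite("pics/w18.png",im["frame"][:,:,::-1])
im=eyes.get_image("top"); np.savez("t18.npz",**im);cv2.imwrite("pics/t18.png",im["frame"][:,:,::-1])
E
```

```text
t 21.2 p [598.5 155.9 168.9] psi 1.569 tilt [-0.0032 -0.0008] F [ 0.3  0.1 -3.7] w 11.3 q [ 0.24  0.43  1.65 -0.    1.06  0.24] n 7
[-23.7, -1.2, 1.3, -0.0005, 0.0001, -0.0093]
[-23.7, -1.4, 1.3, -0.0005, 0.0001, -0.0093]
[-23.7, -1.6, 1.3, -0.0005, 0.0001, -0.0093]
[-23.7, -1.8, 1.3, -0.0005, 0.0001, -0.0093]
[-23.6, -2.0, 1.3, -0.0005, 0.0001, -0.0093]
[-23.6, -2.3, 1.3, -0.0005, 0.0001, -0.0093]
[-23.6, -2.5, 1.3, -0.0005, 0.0001, -0.0093]
```

View pics/t18.png

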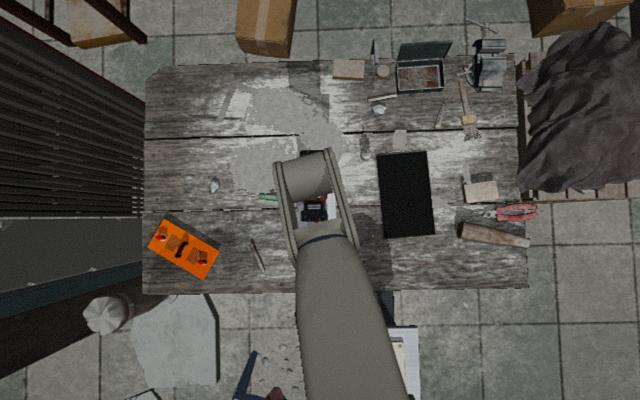

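View pics/w18.png

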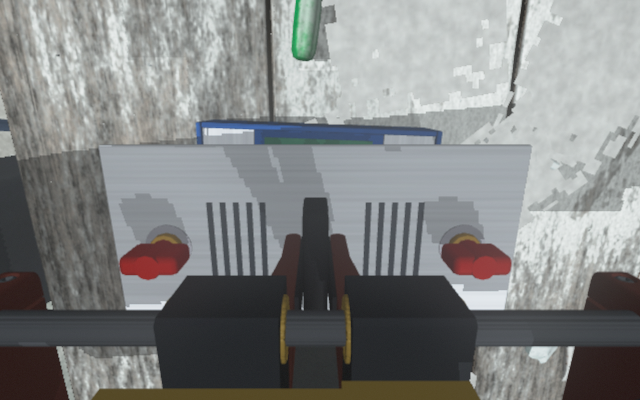

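```bash
cat > mat.py <<'E'
from meas import *
def edge(im,pts,z):
    w=np.array([ray(im,a,b,z)[:2] for a,b in pts],np.float32)
    vx,vy,x,y=cv2.fitLine(w,cv2.DIST_HUBER,0,.01,.01).ravel(); 
    return np.array([x,y]),np.array([vx,vy]),np.arctan2(vy,vx)
def show(im):
    f=im["frame"]; hsv=cv2.cvtColor(f,cv2.COLOR_RGB2HSV)
    return hsv
E
python3 - <<'E'
from mat import *
for n in ("w1","wrist13"):
    im=dict(np.load(n+".npz")); f=im["frame"]; hsv=cv2.cvtColor(f,cv2.COLOR_RGB2HSV)
    m=(hsv[...,2]<80)&(hsv[...,1]<60)
    m=cv2.morphologyEx(m.astype(np.uint8),cv2.MORPH_OPEN,np.ones((5,5)))
    if n=="w1": m[:, :385]=0; m[262:]=0
    else: m[:, 160:]=0; m[262:]=0
    c=rect(m); w=np.array([ray(im,a,b,8)[:2] for a,b in c],np.float32)
    mask=np.zeros_like(m); cv2.drawContours(mask,[c.astype(int)],-1,255); cv2.imwrite(f"pics/mat_{n}.png",mask)
    a=cv2.approxPolyDP(c.astype(np.float32),4,True)[:,0]
    for p in a: print(n,p,ray(im,*p,8)[:2].round(1))
E
```

```text
w1 [581. 159.] [ 728.5 -201.5]
w1 [482. 109.] [715.5 -38.3]
w1 [464. 150.] [658.1 -49.7]
w1 [456. 154.] [648.  -43.2]
w1 [410. 235.] [514. -54.]
w1 [421. 236.] [520.8 -69.4]
w1 [442. 261.] [ 502.4 -120.6]
w1 [514. 261.] [ 556.6 -217.2]
wrist13 [0. 0.] [ 526.5 -146.4]
wrist13 [  0. 206.] [ 728.1 -184.9]
wrist13 [136. 203.] [716.9 -37.6]
wrist13 [112.  44.] [558.8 -46.8]
wrist13 [159.  42.] [554.6  -1.7]
wrist13 [159.  37.] [550.2  -1.4]
wrist13 [112.  34.] [549.9 -45.8]
wrist13 [105.   0.] [521.2 -49.3]
```

```bash
python3 - <<'E'
from mat import *
def segpts(c,p,q,tol=2.5,trim=8):
    p=np.array(p,float);q=np.array(q,float);d=(q-p);L=np.linalg.norm(d);d/=L;n=np.array([-d[1],d[0]])
    s=(c-p)@d;e=(c-p)@n
    return c[(s>trim)&(s<L-trim)&(abs(e)<tol)]
def go(n,segs,roi,thr=80):
    im=dict(np.load(n+".npz")); f=im["frame"]; hsv=cv2.cvtColor(f,cv2.COLOR_RGB2HSV)
    m=((hsv[...,2]<thr)&roi).astype(np.uint8); m=cv2.morphologyEx(m,cv2.MORPH_CLOSE,np.ones((3,3)))
    # subpixel: dilate half pixel outward => average inner contour and outer (inverse) contour
    ci=rect(m); co=rect(cv2.dilate(m,np.ones((3,3))))
    for nm,p,q in segs:
        r=[edge(im,segpts(c,p,q,4),8) for c in (ci,co)]
        P=(r[0][0]+r[1][0])/2; a=[x[2] for x in r]; print(n,nm,P.round(1),"ang",np.round(a,4))
v,u=np.mgrid[:400,:640]
go("w1",[("farend",(482,109),(581,159)),("left",(482,109),(416,225)),("right",(581,159),(525,245))],(u>385)&(v<262))
go("wrist13",[("farend",(0,206),(136,203)),("left",(136,203),(106,5))],(u<145)&(v<262))
go("t18",[("farend",(376,156),(426,152)),("left",(376,156),(384,238)),("right",(426,152),(435,234)),("nearend",(384,238),(435,234))],(u>368)&(u<445)&(v>140)&(v<245),30)
E
```

```text
w1 farend [ 723.9 -118.2] ang [-1.51   -1.5096]
w1 left [636.3 -42.9] ang [0.0601 0.0597]
w1 right [ 658.2 -211.3] ang [0.0684 0.0695]
wrist13 farend [723.  -97.5] ang [-1.5123 -1.5181]
wrist13 left [630.3 -41.8] ang [0.0575 0.0591]
t18 farend [ 723.  -120.3] ang [-1.509  -1.5071]
t18 left [583.5 -47.6] ang [0.0562 0.0576]
t18 right [ 586.7 -213.8] ang [0.0675 0.0665]
t18 nearend [ 447.3 -140.5] ang [-1.5074 -1.5073]
```

```bash
python3 - <<'E'
from mat import *
from workcell import ctrl
im=dict(np.load("w18.npz")); f=im["frame"]
o=ctrl.get_obs(); M=R.from_rotvec(o["orientation"]).as_matrix(); p=o["ee_pos"]
T=im["cam_to_world"]; d=im["range_z"]; v,u=np.mgrid[:400,:640]
P=np.stack([(u-im["cx"])/im["fx"]*d,(v-im["cy"])/im["fy"]*d,d],-1)@T[:3,:3].T+T[:3,3]
L=(P-p)@M
pl=(v>140)&(v<270)&(u>90)&(u<540)&(np.abs(P[...,2]-195)<6)
print("plate z",np.median(P[pl][:,2]),"tool y extent",np.percentile(L[pl][:,1],[.2,99.8]).round(1),"tool x max",np.percentile(L[pl][:,0],99.8))
# front edge direction
rows=[]
for c in range(120,520,10):
    r=np.nonzero(pl[:,c])[0]; rows.append(L[r[0]+1,c][:2])
a=np.polyfit(np.array(rows)[:,1],np.array(rows)[:,0],1); print("front edge slope (x vs y)",a)
print("tilt plate fit",np.linalg.lstsq(np.c_[L[pl][:,:2],np.ones(pl.sum())],P[pl][:,2],rcond=None)[0].round(4))
plan([590,-10,165],1.634,nmax=1,step=25)
E
```

```text
plate z 194.77036949073042 tool y extent [-108.2  110.1] tool x max 54.24392837198479
front edge slope (x vs y) [3.04377551e-04 5.42670273e+01]
tilt plate fit [-6.500000e-03 -5.400000e-03  1.949684e+02]
t 21.3 p [597.1 155.5 166. ] psi 1.569 tilt [-0.0066 -0.0016] F [-0.2  0.2 -5.2] w 11.7 q [ 0.24  0.44  1.66 -0.    1.05  0.24] n 7
[-23.6, -1.0, 0.2, -0.0009, 0.0002, -0.0093]
```

Emit:
move_arm:
  deltas:
    - [-15,-1,0,0,0,-0.006]
    - [-25,-1,0,0,0,-0.006]
    - [-28,-1,0,0,0,-0.006]
    - [-28,-1,0,0,0,-0.006]
    - [-28,-1.5,0,0,0,-0.006]

```text
t: 21.72
ee_pos: [588.8, 32.7, 160.8]
orientation: [-2.172, -2.256, 0.017]
ft_force: [0.4, -0.4, -4.9]
width: 11.5
```

Emit:
move_arm:
  deltas:
    - [-28,-1.5,0,0,0,-0.006]
    - [-28,-1.5,0,0,0,-0.006]
    - [-28,-1.5,0,0,0,-0.006]
    - [-25,-1.5,0,0,0,-0.006]
    - [-20,-1,0,0,0,-0.006]

```text
t: 22.13
ee_pos: [581.5, -103.3, 153.7]
orientation: [-2.129, -2.282, 0.03]
ft_force: [0.6, 1.0, -4.9]
width: 11.7
```

```bash
python3 - <<'E'
from mat import *
plan([584.3,-130.3,120],1.632,step=20)
E
```

```text
t 22.13 p [ 581.5 -103.3  153.7] psi 1.6403 tilt [-0.0278 -0.    ] F [ 0.6  1.  -4.9] w 11.7 q [-0.19  0.42  1.71 -0.01  1.03 -0.26] n 3
[-9.0, 0.6, 11.2, -0.0092, -0.0006, 0.0028]
[-9.0, 0.5, 11.2, -0.0092, -0.0006, 0.0028]
[-9.0, 0.5, 11.2, -0.0092, -0.0006, 0.0028]
```

Emit:
move_arm:
  deltas:
    - [-9,0,8,-0.009,0,0.003]
    - [-9,0,8,-0.009,0,0.002]
    - [-6,0,8,-0.009,0,0]
    - [0,0,0,0,0,0]
    - [0,0,0,0,0,0]

```text
t: 22.55
ee_pos: [577.5, -133.3, 122.6]
orientation: [-2.149, -2.278, 0.007]
ft_force: [-0.2, -0.2, -4.3]
width: 11.8
```

```bash
python3 - <<'E'
from mat import *
plan([584.3,-130.3,60],1.632,step=20)
E
```

```text
t 22.55 p [ 577.5 -133.3  122.6] psi 1.6291 tilt [-0.0101  0.003 ] F [-0.2 -0.2 -4.3] w 11.8 q [-0.25  0.46  1.74  0.    0.95 -0.31] n 4
[0.6, 1.9, 15.6, -0.0025, -0.0009, -0.0007]
[0.6, 1.9, 15.6, -0.0025, -0.0009, -0.0007]
[0.6, 1.8, 15.7, -0.0025, -0.0009, -0.0007]
[0.6, 1.8, 15.7, -0.0025, -0.0009, -0.0007]
```

Emit:
move_arm:
  deltas:
    - [0.6,2,14,-0.0025,-0.001,0]
    - [0.6,2,14,-0.0025,-0.001,0]
    - [0.6,2,14,-0.0025,-0.001,0]
    - [0.6,1.5,8,-0.002,0,0]
    - [0,0,0,0,0,0]

```text
t: 22.97
ee_pos: [584.4, -127.8, 70.7]
orientation: [-2.152, -2.285, 0.001]
ft_force: [0.1, 0.1, -5.1]
width: 11.6
```

Emit:
move_arm:
  deltas:
    - [0,0,0,0,0,0]

```text
t: 23.05
ee_pos: [584.2, -127.2, 70.5]
orientation: [-2.151, -2.285, 0.002]
ft_force: [-0.2, 0.8, -5.4]
width: 12.2
```

```bash
python3 - <<'E'
from mat import *
plan([584.3,-130.3,12],1.632,step=10)
from workcell import eyes
for n in ("wrist","top"):
    im=eyes.get_image(n); np.savez(n+"19.npz",**im); cv2.imwrite(f"pics/{n}19.png",im["frame"][:,:,::-1])
E
```

```text
t 23.05 p [ 584.2 -127.2   70.5] psi 1.6313 tilt [-0.0036  0.0016] F [-0.2  0.8 -5.4] w 12.2 q [-0.23  0.53  1.76  0.    0.85 -0.3 ] n 6
[-0.5, 0.0, 9.7, -0.0006, -0.0003, -0.0001]
[-0.5, 0.0, 9.7, -0.0006, -0.0003, -0.0001]
[-0.5, 0.0, 9.7, -0.0006, -0.0003, -0.0001]
[-0.5, -0.0, 9.7, -0.0006, -0.0003, -0.0001]
[-0.5, -0.0, 9.7, -0.0006, -0.0003, -0.0001]
[-0.5, -0.0, 9.7, -0.0006, -0.0003, -0.0001]
```

View pics/wrist19.png

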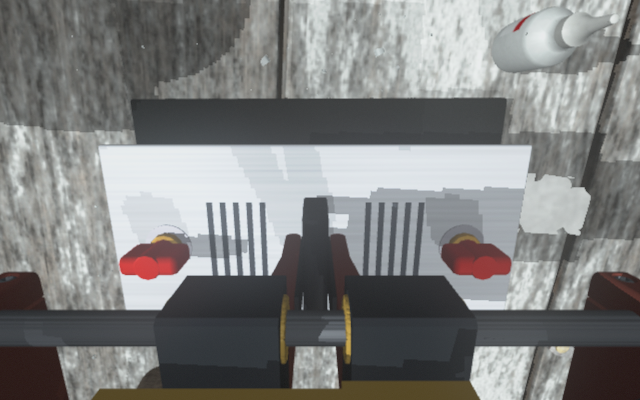

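View pics/top19.png

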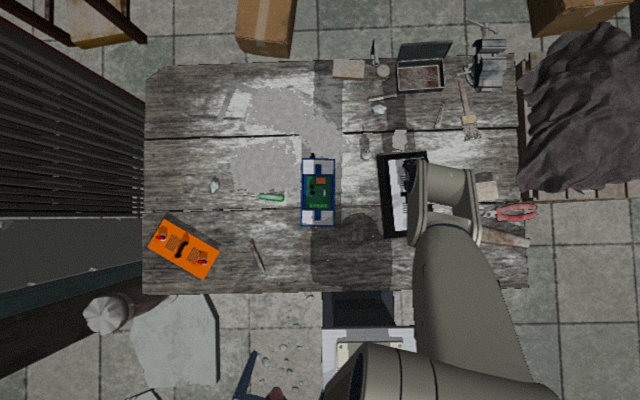

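```bash
python3 - <<'E'
from mat import *
from workcell import ctrl
im=dict(np.load("wrist19.npz")); f=im["frame"]; hsv=cv2.cvtColor(f,cv2.COLOR_RGB2HSV)
m=(hsv[...,2]<85); v,u=np.mgrid[:400,:640]; m&=(v>80)&(v<142)&(u>100)&(u<540)
m=cv2.morphologyEx(m.astype(np.uint8),cv2.MORPH_OPEN,np.ones((3,3)))
c=rect(m); print(c.min(0),c.max(0))
top=[(k,c[c[:,0]==k][:,1].min()-.5) for k in range(160,480,5)]
P,dv,a=edge(im,top,8); print("mat left edge",P.round(1),"ang",a)
L=[(c[c[:,1]==k][:,0].min()-.5,k) for k in range(103,138)]; Rr=[(c[c[:,1]==k][:,0].max()+.5,k) for k in range(103,138)]
l=edge(im,L,8); r=edge(im,Rr,8); print("near end",l[0].round(1),l[2]%np.pi,"far end",r[0].round(1),r[2]%np.pi)
o=ctrl.get_obs(); ax=np.array([np.cos(.061),np.sin(.061)]); n=np.array([-ax[1],ax[0]])
c0=np.array([ (l[0]@ax+r[0]@ax)/2, P@n-85]); print("len",(r[0]-l[0])@ax,"mat centre",ax*c0[0]+n*c0[1])
E
```

```text
[129.  81.] [505. 141.]
mat left edge [607.9 -47.9] ang 0.060031313
near end [443.3 -73.3] 1.6439835 far end [719.7 -56.6] 1.6295307
len 276.8288606889133 mat centre [ 585.75057527 -134.45396779]
```

Emit:
move_arm:
  deltas:
    - [-1,0,12,-0.001,0,0]
    - [-1,0,12,-0.001,0,0]
    - [-1,0,12,-0.001,0,0]
    - [-0.5,0,10,0,0,0]
    - [0,0,4,0,0,0]

```text
t: 23.57
ee_pos: [587.4, -131.9, 19.7]
orientation: [2.15, 2.284, 0.007]
ft_force: [-0.7, 0.9, -4.9]
width: 11.7
```

Emit:
move_arm:
  deltas:
    - [0,0,0,0,0,0]

```text
t: 23.65
ee_pos: [586.2, -131.8, 17.9]
orientation: [2.152, 2.285, 0.005]
ft_force: [-0.4, 0.8, -5.2]
width: 11.9
```

```bash
cat > fin.py <<'E'
from mat import *
from workcell import ctrl,eyes
def fin(name,zm=8):
    plan([584.3,-131.5,8],1.632,step=10,nmax=1)
    im=eyes.get_image("wrist"); np.savez(name+".npz",**im); cv2.imwrite(f"pics/{name}.png",im["frame"][:,:,::-1])
    o=ctrl.get_obs(); M=R.from_rotvec(o["orientation"]).as_matrix(); p=o["ee_pos"]
    zp=p[2]+27.1
    f=im["frame"]; hsv=cv2.cvtColor(f,cv2.COLOR_RGB2HSV); v,u=np.mgrid[:400,:640]
    br=hsv[...,2]>110
    pe=[];me=[]
    for k in range(150,285,4):
        col=hsv[:,k,2].astype(int)
        # plate front edge: scan upward from row 165 until dark; then mat edge
        r=165
        while r>60 and col[r]>85: r-=1
        e1=r+.5
        while r>40 and col[r]<=85: r-=1
        pe.append((k,e1)); me.append((k,r+.5))
    for k in range(345,480,4):
        col=hsv[:,k,2].astype(int); r=165
        while r>60 and col[r]>85: r-=1
        e1=r+.5
        while r>40 and col[r]<=85: r-=1
        pe.append((k,e1)); me.append((k,r+.5))
    a=edge(im,pe,zp); b=edge(im,me,zm)
    ax=a[1]*np.sign(a[1][0]); n=np.array([-ax[1],ax[0]])
    print("plate edge",a[0].round(1),a[2].round(4),"mat edge",b[0].round(1),b[2].round(4),"margin",((b[0]-a[0])@n).round(1),"zp",zp.round(1))
    return im,ax,n,a,b
E
python3 - <<'E'
from fin import *
fin("w20")
E
```

```text
t 23.65 p [ 586.2 -131.8   17.9] psi 1.631 tilt [0.0043 0.0006] F [-0.4  0.8 -5.2] w 11.9 q [-0.24  0.61  1.77  0.    0.75 -0.3 ] n 2
[0.2, -1.0, 4.9, 0.0022, -0.0002, -0.0005]
plate edge [587.  -77.2] 0.0594 mat edge [593.9 -48.7] 0.0635 margin 28.0 zp 45.2
```

View pics/w20.png

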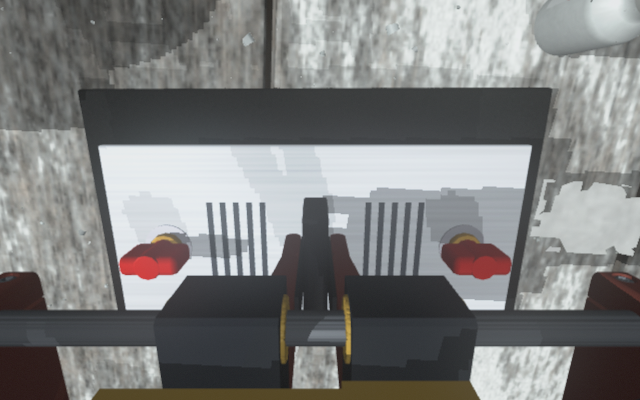

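```bash
cat >> fin.py <<'E'
def ends(im,zp,ax,zm=8):
    V=cv2.cvtColor(im["frame"],cv2.COLOR_RGB2HSV)[...,2].astype(int)
    res=[]
    for s,c0 in ((-1,125),(1,515)):
        pe=[];me=[]
        for r in range(155,225,3):
            c=c0
            while V[r,c]>85: c+=s
            e=c-.5*s; c+=2*s
            while V[r,c]<=85: c+=s
            pe.append((e,r)); me.append((c-.5*s,r))
        a=edge(im,pe,zp); b=edge(im,me,zm); res.append(((b[0]-a[0])@ax)*s)
        print("end",s,"plate",a[0].round(1),"mat",b[0].round(1),"margin",round(float(res[-1]),1))
E
python3 - <<'E'
from fin import *
im=dict(np.load("w20.npz")); ends(im,45.2,np.array([np.cos(.061),np.sin(.061)]))
E
```

```text
end -1 plate [ 474.9 -105.6] mat [ 446.8 -118.4] margin 28.8
end 1 plate [692.4 -97.7] mat [721.9 -96. ] margin 29.6
```

Emit:
move_arm:
  deltas:
    - [-1,0.5,4,0.002,0,0]
    - [-0.3,0,4,0.001,0,0]
    - [0,0,2,0,0,0]
    - [0,0,0,0,0,0]

```text
t: 24.03
ee_pos: [587.7, -133.4, 7.7]
orientation: [2.153, 2.286, 0.002]
ft_force: [-0.5, 0.5, -5.6]
width: 12.0
```

```bash
python3 - <<'E'
from fin import *
im,ax,n,a,b=fin("w21"); ends(im,ctrl.get_obs()["ee_pos"][2]+27.1,ax)
E
```

```text
t 24.03 p [ 587.7 -133.4    7.7] psi 1.6308 tilt [0.0022 0.0001] F [-0.5  0.5 -5.6] w 12.0 q [-0.24  0.63  1.77  0.    0.74 -0.3 ] n 1
[2.1, -3.3, -0.3, 0.0022, 0.0, -0.0012]
plate edge [594.9 -78.4] 0.0595 mat edge [602.  -48.2] 0.0636 margin 29.8 zp 35.1
end -1 plate [ 476.3 -108.1] mat [ 446.7 -117.7] margin 30.1
end 1 plate [693.6 -96.1] mat [ 722.2 -101.4] margin 28.2
```

Emit:
move_arm:
  deltas:
    - [0.3,-1,2.5,0.001,0,-0.002]
    - [0,-0.2,2,0.001,0,-0.001]
    - [0,0,1,0,0,0]
    - [0,0,0,0,0,0]

```text
t: 24.42
ee_pos: [587.2, -133.2, 2.8]
orientation: [2.149, 2.29, 0.001]
ft_force: [0.2, -0.8, -4.9]
width: 11.7
```

```bash
python3 - <<'E'
from fin import *
im,ax,n,a,b=fin("w22"); ends(im,ctrl.get_obs()["ee_pos"][2]+27.1,ax)
E
```

```text
t 24.42 p [ 587.2 -133.2    2.8] psi 1.6343 tilt [ 0.0017 -0.0005] F [ 0.2 -0.8 -4.9] w 11.7 q [-0.24  0.64  1.77 -0.    0.73 -0.31] n 1
[1.9, -2.7, -5.2, 0.0017, 0.0006, 0.0023]
plate edge [582.3 -79. ] 0.063 mat edge [593.6 -48.7] 0.063 margin 29.6 zp 30.0
end -1 plate [ 475.6 -108.3] mat [ 446.7 -116.8] margin 29.4
end 1 plate [693.  -95.6] mat [721.9 -96.6] margin 28.8
```

Margins are now 29.4 and 28.8 at the ends and 29.6 at the side (ideal 30), with equal angles. I lower the last 2 mm until contact.

Emit:
move_arm:
  deltas:
    - [0,-0.2,1,0.001,0,0]
    - [0,0,0.8,0.0005,0,0]
    - [0,0,0.5,0,0,0]

```text
t: 24.72
ee_pos: [587.3, -133.4, 0.9]
orientation: [2.149, 2.29, -0.0]
ft_force: [-1.6, 0.6, 2.8]
width: 11.8
```

```bash
python3 - <<'E'
from fin import *
plan([587,-133.2,0],1.634,nmax=1)
E
```

```text
t 24.72 p [ 587.3 -133.4    0.9] psi 1.6343 tilt [ 0.0008 -0.0008] F [-1.6  0.6  2.8] w 11.8 q [-0.24  0.64  1.77 -0.    0.72 -0.31] n 1
[0.2, -0.3, 0.9, 0.0008, 0.0008, 0.0003]
```

Contact came at the expected height of 0.9, and the force went from -5 to +2.8 N. Releasing.

Emit:
move_arm:
  deltas:
    - [0,0,0,0,0,0]
    - [0,0,0,0,0,0]
    - [0,0,0,0,0,0]
    - [0,0,0,0,0,0]
    - [0,0,0,0,0,0]
  hand: 0.1

```text
t: 25.13
ee_pos: [590.0, -134.0, 3.1]
orientation: [2.146, 2.287, 0.004]
ft_force: [-0.1, 0.0, -0.0]
width: 39.0
```

Emit:
move_arm:
  deltas:
    - [0,0,-8,0,0,0]
    - [0,0,-15,0,0,0]
    - [0,0,-25,0,0,0]
    - [0,0,-35,0,0,0]
    - [0,0,-35,0,0,0]

```text
t: 25.55
ee_pos: [583.9, -132.5, 119.3]
orientation: [-2.145, -2.286, 0.007]
ft_force: [1.0, 0.8, -0.8]
width: 39.7
```

Emit:
move_arm:
  deltas:
    - [0,0,-35,0,0,0]
    - [0,0,-35,0,0,0]
    - [0,0,-25,0,0,0]
    - [0,0,-15,0,0,0]
    - [0,0,0,0,0,0]

```text
t: 25.97
ee_pos: [587.5, -133.3, 246.7]
orientation: [2.146, 2.287, 0.004]
ft_force: [0.1, 0.2, 0.2]
width: 39.3
```

```bash
python3 - <<'E'
from mat import *
from workcell import eyes
plan([500,-150,200],1.634,nmax=1)
for n in ("wrist","top"):
    im=eyes.get_image(n); np.savez(n+"23.npz",**im); cv2.imwrite(f"pics/{n}23.png",im["frame"][:,:,::-1])
meas(dict(np.load("wrist23.npz")),zt=54)
E
```

```text
t 25.97 p [ 587.5 -133.3  246.7] psi 1.6343 tilt [ 0.0062 -0.002 ] F [0.1 0.2 0.2] w 39.3 q [-0.24  0.32  1.63 -0.    1.18 -0.31] n 3
[-3.7, -29.6, 15.4, 0.002, 0.0008, 0.0001]
red px [381. 170.] n 177 rect [ 665.4 -128.8] [11.6 26. ] yaw 0.058 z [52.5 54. ]
red px [245. 170.] n 170 rect [ 506.9 -139.1] [11.1 24.9] yaw 0.063 z [52.7 53.9]
```

View pics/wrist23.png

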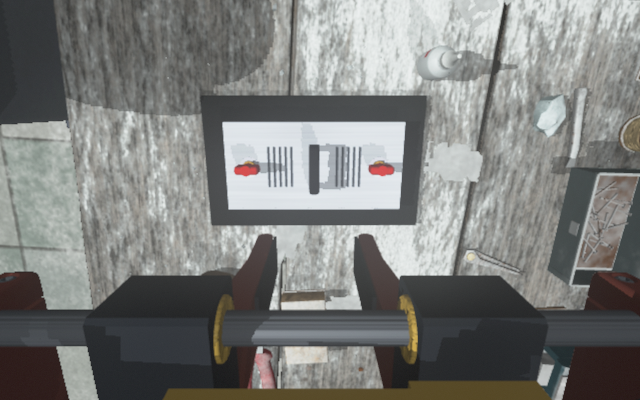

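The released cover lies inside the mat, handle up, with all four black margins visible (mat corners about (202,97) to (415,224)). Measuring both outlines.

```bash
python3 - <<'E'
from mat import *
im=dict(np.load("wrist23.npz")); V=cv2.cvtColor(im["frame"],cv2.COLOR_RGB2HSV)[...,2]
v,u=np.mgrid[:400,:640]; roi=(u>195)&(u<432)&(v>90)&(v<232)
S=cv2.cvtColor(im["frame"],cv2.COLOR_RGB2HSV)[...,1]
m=((V<85)&roi).astype(np.uint8); m=cv2.morphologyEx(m,cv2.MORPH_OPEN,np.ones((5,5)))
c=rect(m); w=np.array([ray(im,a,b,8)[:2] for a,b in c],np.float32); rm=cv2.minAreaRect(w); print("mat",rm)
fill=np.zeros_like(m); cv2.drawContours(fill,[c.astype(int)],-1,1,-1); inner=((V>95)&(cv2.erode(fill,np.ones((7,7)))>0)).astype(np.uint8)
inner=cv2.morphologyEx(inner,cv2.MORPH_OPEN,np.ones((3,3)))
c=rect(inner); w=np.array([ray(im,a,b,28)[:2] for a,b in c],np.float32); rp=cv2.minAreaRect(w); print("plate",rp)
print("offset",np.array(rp[0])-rm[0])
top=dict(np.load("top23.npz")); print()
for k in [(300,130),(300,200),(240,135),(390,205)]: print(k,dep(im,*k).round(1))
E
```

```text
mat ((585.5018310546875, -132.87887573242188), (277.75360107421875, 167.1471710205078), 3.509981632232666)Traceback (most recent call last):
  File "<stdin>", line 9, in <module>
  File "h.py", line 10, in rect
    c=max(cv2.findContours(mask.astype(np.uint8),cv2.RETR_EXTERNAL,cv2.CHAIN_APPROX_NONE)[0],key=cv2.contourArea)
ValueError: max() iterable argument is empty
```

View pics/top23.png

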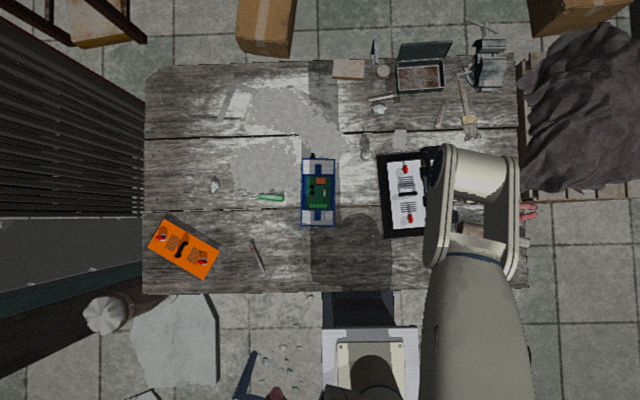

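```bash
python3 - <<'E'
from mat import *
im=dict(np.load("wrist23.npz")); V=cv2.cvtColor(im["frame"],cv2.COLOR_RGB2HSV)[...,2]
v,u=np.mgrid[:400,:640]
inner=((V>95)&(u>216)&(u<409)&(v>108)&(v<216)).astype(np.uint8)
inner=cv2.morphologyEx(inner,cv2.MORPH_CLOSE,np.ones((7,7)))
c=rect(inner); print(c.min(0),c.max(0)); w=np.array([ray(im,a,b,28)[:2] for a,b in c],np.float32); rp=cv2.minAreaRect(w); print("plate",rp)
print("offset",np.array(rp[0])-[585.5,-132.88])
E
```

```text
[222. 121.] [405. 209.]
plate ((586.1959228515625, -134.10809326171875), (220.25338745117188, 109.92417907714844), 3.6026382446289062)
offset [ 0.69592285 -1.22809326]
```

The cover is within about 1.3 mm and 0.1° of the mat's centre and axis. The arm is clear, so I hand in.

```bash
python3 -c "
from workcell import ctrl
print(ctrl.close_job())"
```

```text
the job is handed in; nothing more can be done
None
```

The job is handed in. Both thumbscrews are at their loose stops, and the cover is standing on the mat, handle up and released. It took about 26 s of the 72 s allowed.

**Screws:** I turned the near screw first, then the far one, each counter-clockwise until the moment rose sharply (about -0.53 and -0.62 N m). Both wings then lay along the plate's length. The cover stayed on the box throughout.

**Cover:** It lifted straight and level at about 5–6 N. I lined it up on the mat edges, and contact was under 3 N before I let go.

**Last checks:**
- **Centring:** the last wrist picture shows the cover 0.7 mm in x and -1.2 mm in y from the mat's centre, and 0.1° off its axis. Its height is right: the wing tops read 54 mm.
- **Other objects:** no contact with the glue bottle, screwdriver or orange look-alike was felt or seen. I never measured the sanding block, but the arm did not work near where it could be.

**What disagreed:**
- **Fingertips:** the real fingertips sat about 36 mm behind the reported TCP. My first grip on the near screw closed on air above it without touching anything, and I corrected for the offset from then on.
- **Mat position:** estimates of the mat's centre in y ranged from -130 to -134 mm between views. I trusted the margins seen at close range.

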